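Drive the stuck cork bung out of the bung press

TASK

A cork bung is stuck in the little wooden press. Take the muddler from its rest, feel its slim end into the slot in the brass plate, whose side position is not exactly known, and gently push the bung out of the far end so that it drops into the orange cup there; touch the bung and that cup with nothing but the muddler and bung, and leave the cup standing where it is. Then lay the muddler back in its rest the way it lay, and leave everything else alone.

Things in the scene. Friction and masses are not known exactly. Their poses are not given: they have to be found in the camera images.
- muddler: Wooden muddler, 190 mm long, 60 g, lying level in its rest. Its x axis runs along it to the slim end. Origin on its axis at the place to grip, 45 mm above the table while in the rest. Slim part 14 mm across, from the flat tip (rounded 0.5 mm) 115 mm ahead of the origin to 15 mm behind it; then the head, 26 mm across, to 75 mm behind. Balances 8 mm behind the origin. Pushed hard and often it pitches in the fingers.
- muddler_tip (a point): Centre of the muddler's flat slim tip, 115 mm from its origin.
- rest: Fixed pale wooden rest, 170 x 56 mm base 10 mm thick, with two V-notched posts, each 12 mm thick, 75 mm ahead (notch for the slim part) and 50 mm behind (notch for the head) of its origin along its x axis. Highest point 50 mm. Origin on the table under the middle of the place to grip; x points the way the slim tip points.
- rest_mid (a point): Where the muddler's origin lies when it is in its rest, 45 mm above the table.
- rest_tip (a point): Where the muddler's tip lies when it is in its rest.
- press: Fixed wooden bung press. Its x axis is level and is the push direction; origin on the table under the entry face. Base x -35 to 35 mm, 100 mm wide, 14 mm thick. From entry to exit: brass plate, channel with the bung under a steel bridge with a sprung pad (121 mm high). More than 25 N of the muddler on press or bung does damage.
- press_mouth (a point): Middle of the entry face, 75 mm up, x = 0 of the press. Here stands a brass plate 50 x 50 mm, 10 mm thick along x, with an upright slot through its middle, 17 mm wide (along y) and 24 mm tall, centred 75 mm up. The plate slides sideways (press y) and was left anywhere up to 10 mm either side of this point, as only looking or feeling tells. It resists about 8 N sideways and stays put.
- press_exit (a point): Centre of the channel's far open end, 56 mm along press x from press_mouth, 75 mm up. The channel is square, open-topped, 41 mm wide, x 12 to 56 mm, its floor 55 mm and its walls 97 mm above the table. The bung can leave only at this end.
- bung: Cork bung, cylinder 40 mm across and 34 mm long, 25 g, origin at its centre, x along its axis. Starts clamped in the channel with its near face 3 to 7 mm behind the back of the brass plate. Pushing it takes steadily about 5 to 18 N; it lets go and tips out when its near face is 8 to 16 mm short of the channel's far end.
- catch_cup: Low orange ceramic cup, rim 92 mm across, 40 mm high, 250 g, loose, standing under the channel's far end. Origin at the centre of its underside.
- ice_bucket: Clear glass ice bucket with steel tongs clipped on its rim, 132 mm across, 220 mm high over the tongs. Origin under its centre.
- rum_bottle: Empty amber rum bottle, 74 mm across, 290 mm high. Origin under its centre.
- orange_cup: Taller spare orange cup, 80 mm across, 70 mm high. Origin under its centre.
- jigger: Stainless double-cone jigger, 48 mm across, 85 mm high. Origin under its centre.
- shaker: Steel cocktail shaker, 84 mm across, 195 mm high. Origin under its centre.
- lime_bowl: White fruit bowl, 140 mm across, 50 mm high. Origin under its centre.
- coasters: Stack of cork coasters, 96 mm across, 30 mm high. Origin under its centre.
There are look-alikes about, which are no part of the job. What is shaped like the press but black is not meant. Several things have the shape of the bung; the one meant has the colours described above.

How it is judged:
By the outcome, as a careful person would: the job done as asked, in the order asked, and still so for the second after the job is handed in, with the robot touching nothing.
It also fails if it takes over 72 s, if anything falls off the work surface, if the arm or the gripper's body presses on something with over 40 N, if the wrist force passes 120 N, or if a joint passes its speed limit or range.

ROBOT

A 6-joint arm with a two-finger parallel gripper is mounted at the origin on the work surface. World frame = base frame: x ahead of the robot, y to its left, z up, the work surface at z = 0. Lengths are in m, angles in rad, forces in N, time in s.
With the tool pointing down it reaches from about 0.3 to 0.875 m from the base axis. Payload 6.4 kg.
Tool frame: the origin (TCP) lies at the very end of the fingers, on their centre line; the grasp point (between the pads) lies 19 mm behind it; z points along the fingers, y is the direction in which the jaws open and shut (so a half turn about z gives the same grasp; the last joint's range is limited). The gripper opens to 85 mm and grips with 20 to 120 N. Pads are 22 mm wide; open, the fingers measure 114 mm over their backs; the gripper's body (76 mm by 85 mm) begins 54 mm behind the grasp point. The pads swing forward as they close: fully open they stand 13 mm farther back than shut.
Start: joints at [-1.412, 0.181, 1.607, -0, 1.354, -0.206], TCP at [0.205, -0.537, 0.231] pointing down, gripper open.
Joint ranges: [-2.99, 2.99], [-0.89, 2.07], [0.3, 2.58], [-1.14, 4.28], [0, 2.63], [-3.12, 3.12]. Speed limits (rad/s): [2.57, 2.57, 3.01, 3.14, 3.14, 3.14].

INTERFACE

Orientations are given as a unit quaternion [w, x, y, z].
In Python, from bench import * gives the robot as it stands.
- The arm moves only by the tool arm_command, never from a script. Its argument "motion" is text: rows parted by semicolons, each of 7 numbers parted by spaces: the shift along the tool's x, y, z in units of 0.2 m (1.0 is 0.2 m), then the turn, a rotation vector about the tool's x, y, z in units of 60 degrees (1.0 is 60 degrees), then the opening, from 0 (shut) to 1 (fully open). In form: tx ty tz ax ay az grip; .... A call has 1 to 10 rows; each row shifts and turns the pose as measured when the row begins, along the tool's axes as they then stand; what a row does not reach is not made up. A row lasts 1/12 s, in which the tool goes at most 41.7 mm and 7.16 degrees, less where a joint would pass 70% of its speed; a pose out of reach is approached as far as the arm can. A call with a number of a shift or a turn outside -1 to 1 is refused whole. A call with a gripper value outside its range is refused whole. The fingers move at their own pace and stop on an object; the grip force is fixed at half the most. Time passes only in rows, so rows that do not move let the fingers close. It gives the time, the measured TCP pose, the force and the opening at its end, in the units of the state.
- get_obs(): the state, without advancing time (a new reading comes with each control period).
- camera(name): name is "side" or "top"; returns a dict with "img" (480x640x3 uint8, red, green, blue), "intrinsics" (3x3 intrinsics, pixels), "distortion" ([k1, k2, p1, p2, k3] as OpenCV has them; the pictures are not rectified), "pose" (4x4, takes a point from camera to world coordinates). Camera axes: x right, y down, z forward; pixel columns grow to the right and rows downward; lengths in m; the calibration is good to about 2 mm. A picture is of the moment at which its call begins. There is no depth.
- hand_in(): hands the job in, once; it reports no verdict.
Trained networks look in the newest picture that a camera, given by its name, has taken for a name from the list of things; names that differ only in an ending like _2 or _b are one class to them, and where a whole thing is asked for, a point or a joint stands for the part that bears it (a point fixed in the world has none). Each returns a list of dicts, best first, with "conf" (0 to 1); they miss things now and then, are a little off and sometimes report something else, mostly with a low value. They report only what shows in the picture. A call takes as long as a camera call. They do not tell look-alikes from the thing itself.
- search_frame(camera, target): "box" ([left, top, right, bottom] in pixels, round what is visible of it).
The state is a dict: "time_s": time; "q": joint angles; "dq": joint speeds; "joint_efforts": joint torques, N m; "eef_pos": TCP position; "eef_rot": TCP orientation; "wrist_force": force on the tool from outside, world axes, zero at the start; "torque": the same for the moment, N m; "opening": opening from 0.0 (shut) to 1.0 (fully open).
Only numpy, scipy, OpenCV 4.12 (cv2) and the standard library are available. Lean on these libraries where they do the work, as an engineer would, in place of code of your own. Each camera call takes 0.05 s, during which the arm holds its last target.

## Working session

There is one attempt and no reset: what is moved stays moved. The work goes in short steps, Python scripts to look and compute and a tool call to move; the robot and the scene stay as the last step left them, time stands still between calls to the robot, and variables do not carry over. Pictures are saved under pics/ and viewed, and the job is handed in when it is done.

Besides the shell and the picture viewer there is one more tool, called in YAML: its name, and indented under it one key for each argument. arm_command: Moves the arm, as the interface text tells. Shifts and turns lie within -1 to 1; 1 stands for 0.2 m of shift or 60 degrees of turn. Its arguments: {"type":"object","properties":{"motion":{"type":"string"}},"required":["motion"]}

```bash
ls; mkdir -p pics
python3 - <<'E'
from bench import *
import cv2
o=get_obs(); print(o)
for n in ["side","top"]:
    c=camera(n); cv2.imwrite(f"pics/{n}0.png",c["img"][:,:,::-1]); print(n,c["intrinsics"],c["distortion"],c["pose"])
    for t in ["muddler","muddler_tip","rest","press","bung","catch_cup","press_mouth"]:
        try: print(t,[(([round(x) for x in d["box"]]),round(d["conf"],2)) for d in search_frame(n,t)])
        except Exception as e: print(t,e)
E
```

```text
pics
{'time_s': 0.0, 'q': array([-1.41227728e+00,  1.81556086e-01,  1.60801527e+00,  2.17753088e-05,
        1.35377447e+00, -2.06302053e-01]), 'dq': array([-0.00060467, -0.00056718,  0.00209149, -0.00055143, -0.00047439,
        0.00059967]), 'joint_efforts': array([-7.97948833e-04, -4.44870222e+01, -3.51335192e+01, -3.97618742e-04,
        9.09355731e-03,  5.02036855e-06]), 'eef_pos': array([ 0.20508308, -0.53659661,  0.23037217]), 'eef_rot': array([-8.76080964e-04,  9.83409324e-01,  1.81398272e-01,  3.15681118e-05]), 'wrist_force': array([-0.28798428,  0.83795772, -0.21253962]), 'torque': array([ 0.04036517, -0.01681091,  0.06965699]), 'opening': 0.9970602744238792}
side [[549.78418695   0.         324.9156181 ]
 [  0.         549.78418695 236.48681748]
 [  0.           0.           1.        ]] [-0.10372437  0.          0.          0.          0.        ] [[ 0.98421426 -0.10340346  0.14363153  0.33805648]
 [-0.17686363 -0.54510062  0.81950263 -1.18920929]
 [-0.00644577 -0.83196937 -0.55478412  0.89238257]
 [ 0.          0.          0.          1.        ]]
muddler [([270, 192, 28
[... 732 characters left out ...]
43e-01  1.17046995e-03  2.10355359e-02 -6.60779457e-03]
 [-2.08701918e-02 -1.91547846e-01 -9.81261361e-01  1.65080268e+00]
 [ 0.00000000e+00  0.00000000e+00  0.00000000e+00  1.00000000e+00]]
muddler [([204, 283, 270, 305], 0.94), ([382, 233, 396, 247], 0.53)]
muddler_tip [([368, 160, 385, 181], 0.71), ([201, 286, 273, 305], 0.6)]
rest [([204, 281, 272, 315], 0.86), ([381, 232, 394, 247], 0.64), ([369, 159, 386, 184], 0.18)]
press [([368, 160, 382, 182], 0.7), ([360, 226, 400, 263], 0.59), ([378, 313, 416, 355], 0.57)]
bung [([336, 200, 348, 215], 0.5), ([383, 233, 394, 250], 0.4)]
catch_cup [([395, 228, 429, 259], 0.7)]
press_mouth [([377, 314, 416, 358], 0.86), ([356, 222, 397, 265], 0.57)]
```

View pics/side0.png

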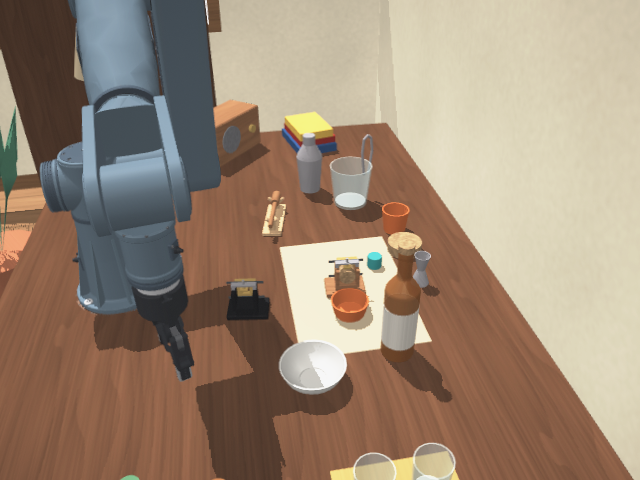

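View pics/top0.png

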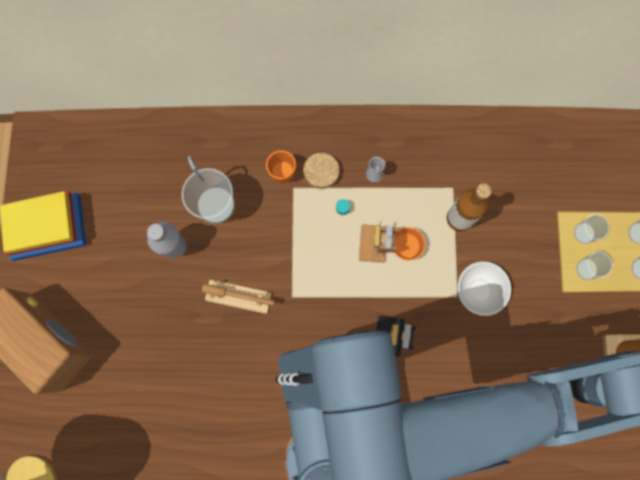

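Run:
```python
import cv2
t=cv2.imread("pics/top0.png"); s=cv2.imread("pics/side0.png")
def crop(im,x0,y0,x1,y1,k,n): cv2.imwrite(n,cv2.resize(im[y0:y1,x0:x1],None,fx=k,fy=k,interpolation=cv2.INTER_CUBIC))
crop(t,340,210,440,270,8,"pics/t_press.png")
crop(t,190,270,290,330,8,"pics/t_rest.png")
crop(s,310,245,390,325,7,"pics/s_press.png")
crop(s,240,180,310,240,8,"pics/s_rest.png")
```

```text
(no output)
```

View pics/t_press.png

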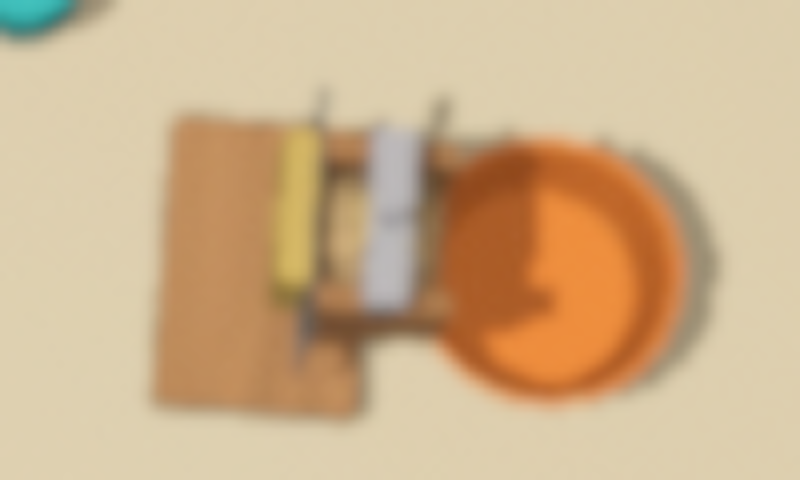

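View pics/t_rest.png

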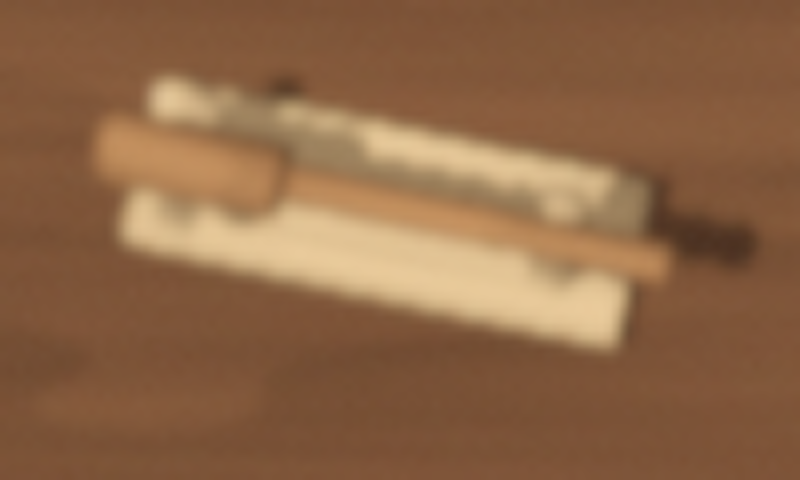

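View pics/s_press.png

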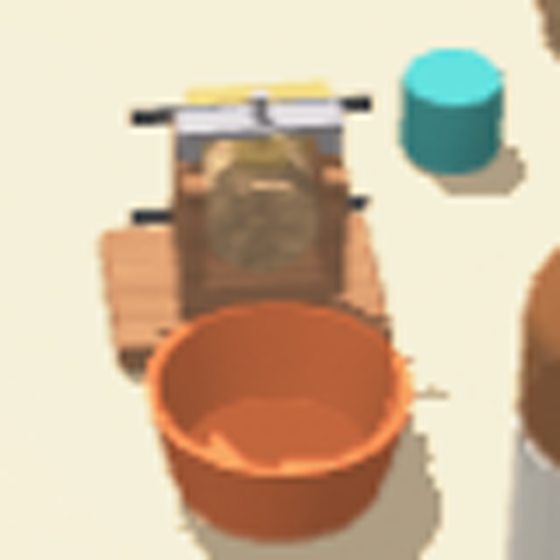

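View pics/s_rest.png

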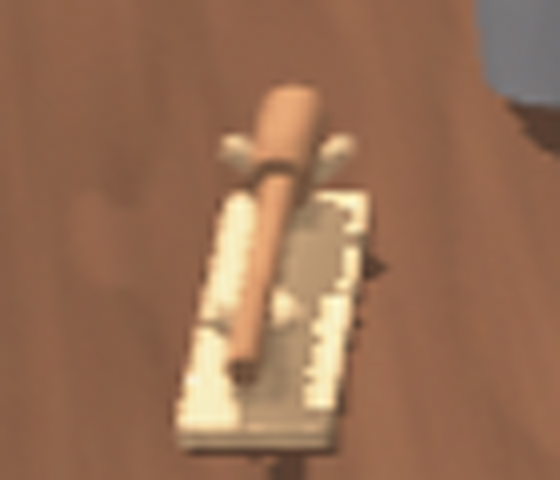

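```bash
cat > h.py <<'E'
import numpy as np, cv2, itertools
from scipy.optimize import least_squares
from scipy.spatial.transform import Rotation as R
CAM={"side":(np.array([[549.78418695,0,324.9156181],[0,549.78418695,236.48681748],[0,0,1]]),np.array([-0.10372437,0,0,0,0.]),np.array([[0.98421426,-0.10340346,0.14363153,0.33805648],[-0.17686363,-0.54510062,0.81950263,-1.18920929],[-0.00644577,-0.83196937,-0.55478412,0.89238257],[0,0,0,1]])),
"top":(np.array([[620.39107604,0,319.30177443],[0,620.39107604,239.26027791],[0,0,1]]),np.array([-0.15290155,0,0,0,0.]),np.array([[2.88077464e-03,-9.81482579e-01,1.91529758e-01,2.64814960e-01],[-9.99778043e-01,1.17046995e-03,2.10355359e-02,-6.60779457e-03],[-2.08701918e-02,-1.91547846e-01,-9.81261361e-01,1.65080268e+00],[0,0,0,1]]))}
def proj(n,P):
    K,D,T=CAM[n]; P=np.atleast_2d(P).astype(float); Rm=T[:3,:3].T; t=-Rm@T[:3,3]
    return cv2.projectPoints(P,cv2.Rodrigues(Rm)[0],t,K,D)[0][:,0]
def unproj(n,uv,z):
    K,D,T=CAM[n]; u=cv2.undistortPoints(np.array([[uv]],float),K,D)[0,0]
    d=T[:3,:3]@np.array([u[0],u[1],1]); return T[:3,3]+d*(z-T[2,3])/d[2]
def w(pose,P):
    x,y,a=pose; P=np.atleast_2d(P); c,s=np.cos(a),np.sin(a)
    return np.c_[x+c*P[:,0]-s*P[:,1], y+s*P[:,0]+c*P[:,1], P[:,2]]
def box(x0,x1,y0,y1,z0,z1):
    V=[np.array(v)/1000 for v in itertools.product((x0,x1),(y0,y1),(z0,z1))]
    return [(a,b) for a,b in itertools.combinations(V,2) if (np.abs(a-b)>1e-9).sum()==1]
def overlay(im,n,pose,segs,off,k,col=(0,255,0)):
    for a,b in segs:
        p=(proj(n,w(pose,np.array([a,b])))-off+0.5)*k-0.5
        cv2.line(im,tuple(int(v) for v in p[0].round()),tuple(int(v) for v in p[1].round()),col,1,cv2.LINE_AA)
def crop(im,x0,y0,x1,y1,k): return cv2.resize(im[y0:y1,x0:x1],None,fx=k,fy=k,interpolation=cv2.INTER_CUBIC)
E
cat > fit.py <<'E'
from h import *
def c2p(c,off,k): return (np.array(c)+.5)/k-.5+np.array(off)
# press: (cam, crop xy, press point mm)
ob=[("top",(178,117),(-35,50,14)),("top",(155,398),(-35,-50,14)),("top",(360,408),(35,-50,14)),
    ("side",(100,232),(-35,-50,14)),("side",(120,350),(35,-50,14)),("side",(393,350),(35,50,14))]
offs={"top":((340,210),8),"side":((310,245),7)}
def f(p):
    return np.concatenate([proj(n,w(p,np.array(m)/1000))[0]-c2p(c,*offs[n]) for n,c,m in ob])
r=least_squares(f,[0.5,-0.1,-1.57]); print("press",r.x,np.degrees(r.x[2])); print(f(r.x).reshape(-1,2).round(2))
pp=r.x
segs=box(-35,35,-50,50,0,14)+box(12,56,-20.5,20.5,55,97)
for n,(off,k) in offs.items():
    im=cv2.imread(f"pics/{n}0.png"); e=(440,270) if n=="top" else (390,325)
    c=crop(im,*off,*e,k); overlay(c,n,pp,segs,off,k); overlay(c,n,pp,box(0,10,-25,25,50,100),off,k,(0,0,255)); cv2.imwrite(f"pics/fit_{n}.png",c)
# muddler
a=c2p((97,150),(190,270),8);b=c2p((667,262),(190,270),8)
A=unproj("top",a,.045);B=unproj("top",b,.045); print("mud",A,B,np.linalg.norm(B-A),np.degrees(np.arctan2(*(B-A)[1::-1])))
E
python3 fit.py
```

```text
press [ 0.57574908 -0.11827918 -1.66870374] -95.60968176615701
[[ 0.78 -1.2 ]
 [ 0.38  0.08]
 [ 0.87  1.32]
 [ 0.12 -0.51]
 [-0.53 -0.13]
 [ 0.3  -2.4 ]]
mud [0.44742227 0.33624853 0.045     ] [0.41156973 0.14775953 0.045     ] 0.1918684613568146 -100.76959255868938
```

View pics/fit_top.png

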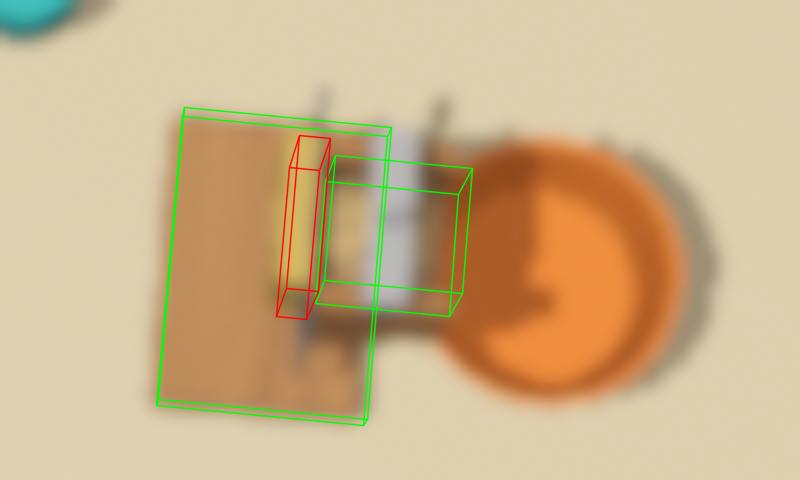

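View pics/fit_side.png

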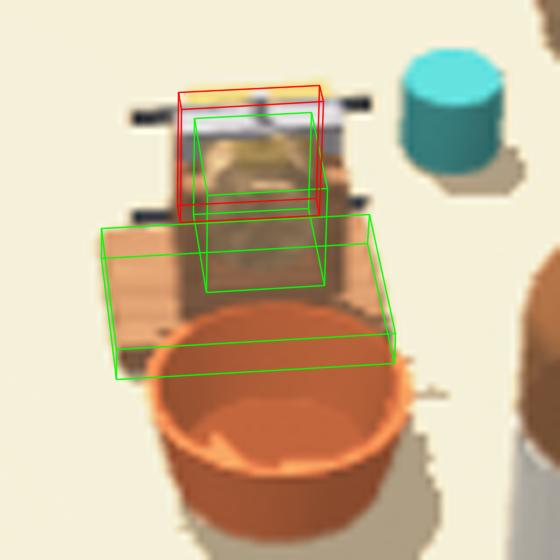

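```bash
sed -i 's/,("side",(393,350),(35,50,14))\]/,("side",(120,378),(35,-50,0))]/' fit.py; python3 fit.py
python3 - <<'E'
import cv2
a=cv2.imread("pics/fit_top.png");b=cv2.imread("pics/fit_side.png")[:,:]
cv2.imwrite("pics/fitb.png",b);
E
```

```text
press [ 0.57630812 -0.11650786 -1.64082679] -94.01245004059737
[[-0.42 -1.09]
 [ 0.21  0.27]
 [ 0.75  0.8 ]
 [-0.11 -0.6 ]
 [ 0.   -0.27]
 [ 0.03  0.04]]
mud [0.44742227 0.33624853 0.045     ] [0.41156973 0.14775953 0.045     ] 0.1918684613568146 -100.76959255868938
```

View pics/fit_top.png

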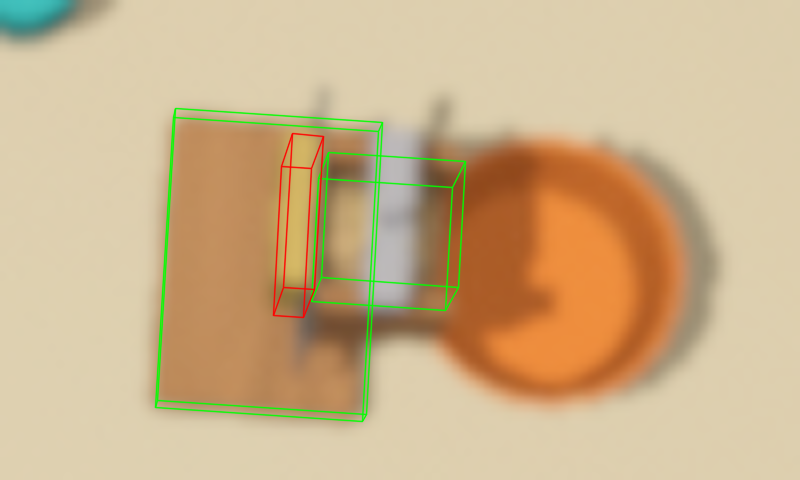

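View pics/fit_side.png

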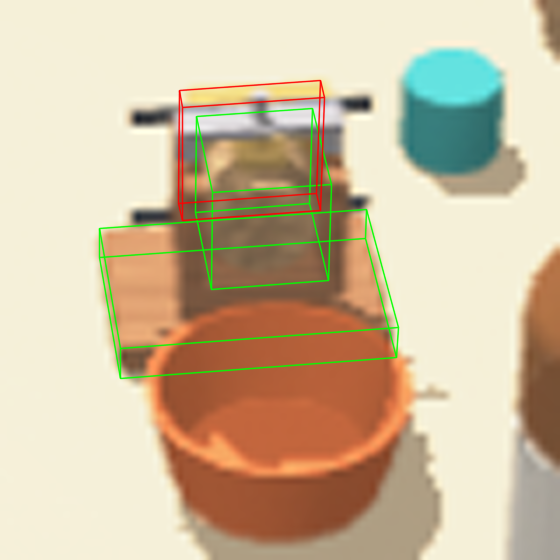

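Run:
```python
from h import *
s=cv2.imread("pics/side0.png"); c=crop(s,318,248,372,302,11); 
for i in range(0,54,10):
    cv2.putText(c,str(318+i),(i*11,10),0,.35,(0,0,0),1);cv2.putText(c,str(248+i),(0,i*11+10),0,.35,(0,0,0),1)
    cv2.line(c,(i*11,0),(i*11,594),(200,200,200),1);cv2.line(c,(0,i*11),(594,i*11),(200,200,200),1)
cv2.imwrite("pics/z1.png",c)
```

```text
(no output)
```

View pics/z1.png

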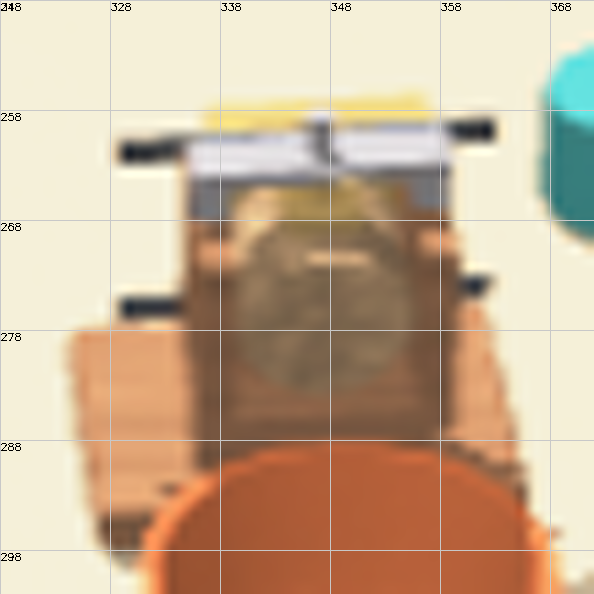

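```bash
cat > fit2.py <<'E'
from h import *
def c2p(c,off,k): return (np.array(c)+.5)/k-.5+np.array(off)
S=((318,248),11);T=((340,210),8)
ob=[("top",c2p((178,117),*T),(-35,50,14)),("top",c2p((155,402),*T),(-35,-50,7)),("top",c2p((360,412),*T),(35,-50,7)),
 ("side",c2p((70,328),*S),(-35,-50,14)),("side",c2p((100,513),*S),(35,-50,14)),("side",c2p((100,556),*S),(35,-50,2)),
 ("side",(c2p((323,0),*S)[0],None),(49,0,75)),("side",(c2p((323,0),*S)[0],None),(56,0,90)),("side",(c2p((321,0),*S)[0],None),(34,0,121))]
def f(p,full=False):
    r=[]
    for n,uv,m in ob:
        q=proj(n,w(p[:3],np.array(m)/1000))[0]+(p[3:5] if n=="top" else p[5:7])
        r.append(q[0]-uv[0]); 
        if uv[1] is not None: r.append(q[1]-uv[1])
    return np.array(list(r)+list(p[3:7]*1.0))
r=least_squares(f,[0.57,-0.116,-1.63,0,0,0,0],loss='soft_l1',f_scale=.5); p=r.x
print(p.round(4),np.degrees(p[2])); print(f(p).round(2))
Pl=proj("side",w(p[:3],[[0,0,.1],[.01,0,.1],[.005,.025,.1],[.005,-.025,.1]]))+p[5:7]
print("side plate pred",((Pl-S[0]+.5)*11-.5).round(0)," obs u 205..430 c317")
Pt=proj("top",w(p[:3],[[.005,.025,.1],[.005,-.025,.1],[.005,-.025,.05],[.034,.0,.121]]))+p[3:5]
print("top plate pred",((Pt-T[0]+.5)*8-.5).round(0)," obs v 124 .. 290/302")
E
python3 fit2.py
```

```text
[ 0.5758 -0.1168 -1.6584 -0.0438 -0.0607 -0.0179  0.1445] -95.02214930833478
[-0.02 -1.16 -0.16  0.07  0.24  1.04 -0.16 -0.24 -0.41  0.15 -0.38 -0.06
  0.35  0.82  0.08 -0.04 -0.06 -0.02  0.14]
side plate pred [[302. 104.]
 [307. 130.]
 [416. 110.]
 [193. 123.]]  obs u 205..430 c317
top plate pred [[309. 136.]
 [298. 289.]
 [287. 317.]
 [400. 207.]]  obs v 124 .. 290/302
```

Run:
```python
from h import *
s=cv2.imread("pics/side0.png"); off=(255,180);k=13
c=crop(s,255,180,295,240,k); cv2.imwrite("pics/z2.png",c)
t=cv2.imread("pics/top0.png"); c2=crop(t,195,275,280,320,9)
p=(0.4333,0.2619,np.radians(-100.8))
def cyl(x0,x1,r,z=45):
    seg=[];a=np.linspace(0,2*np.pi,17)
    for x in(x0,x1):
        P=[np.array([x,r*np.cos(t),z+r*np.sin(t)])/1000 for t in a]; seg+=list(zip(P[:-1],P[1:]))
    seg+=[(np.array([x0,r*np.cos(t),z+r*np.sin(t)])/1000,np.array([x1,r*np.cos(t),z+r*np.sin(t)])/1000) for t in a[::2]]
    return seg
segs=cyl(-15,115,7)+cyl(-75,-15,13)
overlay(c,"side",p,segs,off,k);overlay(c2,"top",p,segs,(195,275),9)
overlay(c,"side",p,box(-80,90,-28,28,0,10),off,k,(255,0,0));overlay(c2,"top",p,box(-80,90,-28,28,0,10),(195,275),9,(255,0,0))
cv2.imwrite("pics/z2.png",c);cv2.imwrite("pics/z3.png",c2)
```

```text
(no output)
```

View pics/z2.png

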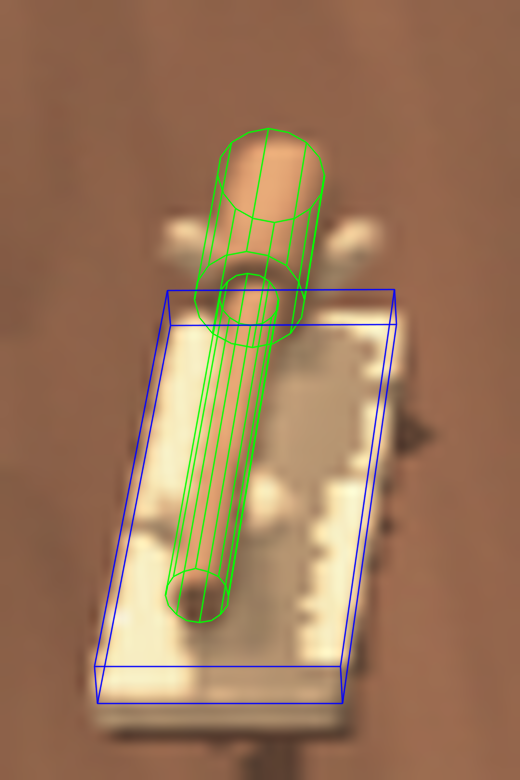

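View pics/z3.png

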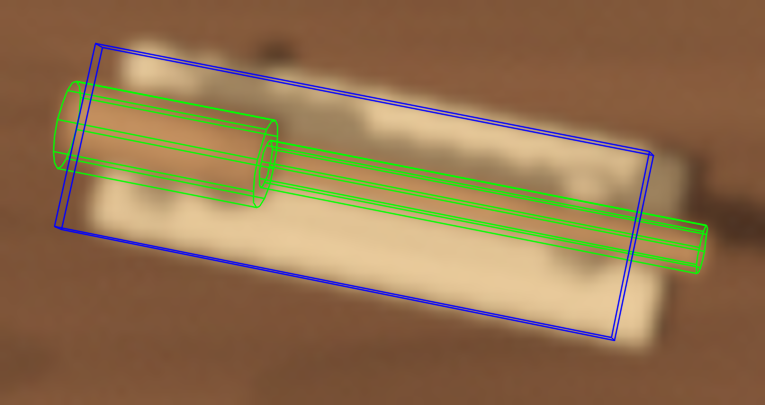

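```bash
cat > plan.py <<'E'
import sys; from h import *; from bench import *
def st():
    o=get_obs(); q=o["eef_rot"]; Rm=R.from_quat([q[1],q[2],q[3],q[0]]).as_matrix()
    return o,np.array(o["eef_pos"]),Rm
def goalR(yaw): 
    c,s=np.cos(yaw),np.sin(yaw); return np.array([[c,s,0],[s,-c,0],[0,0,-1.]])
def rows(gp,yawdeg,N,grip,show=None,path=None):
    o,p,Rm=st(); G=goalR(np.radians(yawdeg)); rv=R.from_matrix(Rm.T@G).as_rotvec(); out=[]
    cur=p.copy(); 
    for i in range(N):
        Rc=Rm@R.from_rotvec(rv*i/N).as_matrix()
        t=Rc.T@((np.array(gp)-p)/N)/0.2; a=rv/N/np.radians(60)
        out.append(" ".join(f"{v:.3f}".rstrip('0').rstrip('.').replace("-0","-0") for v in [*t,*a])+f" {grip}")
    e=R.from_matrix(Rm.T@G).as_rotvec(degrees=True)
    print("t",o["time_s"],"p",p.round(4),"yaw",np.degrees(np.arctan2(Rm[1,0],Rm[0,0])).round(2),"F",np.round(o["wrist_force"],1),"open",round(o["opening"],3),"rv",e.round(2),"d",(np.array(gp)-p).round(4))
    for i in range(0,N,10): print("; ".join(out[i:i+10]))
if __name__=="__main__":
    a=[float(x) for x in sys.argv[1:]]; rows(a[:3],a[3],int(a[4]),a[5])
E
python3 plan.py 0.433 0.261 0.2 79.2 30 1
```

```text
t 0.8 p [ 0.2051 -0.5372  0.2313] yaw 20.9 F [ 0.5  0.7 -0.4] open 0.998 rv [  0.    0.  -58.3] d [ 0.2279  0.7982 -0.0313]
0.083 -0.111 0.005 0 0 -0.032 1.0; 0.087 -0.108 0.005 0 0 -0.032 1.0; 0.09 -0.105 0.005 0 0 -0.032 1.0; 0.094 -0.102 0.005 0 0 -0.032 1.0; 0.097 -0.099 0.005 0 0 -0.032 1.0; 0.1 -0.095 0.005 0 0 -0.032 1.0; 0.104 -0.092 0.005 0 0 -0.032 1.0; 0.107 -0.088 0.005 0 0 -0.032 1.0; 0.11 -0.084 0.005 0 0 -0.032 1.0; 0.112 -0.081 0.005 0 0 -0.032 1.0
0.115 -0.077 0.005 0 0 -0.032 1.0; 0.118 -0.073 0.005 0 0 -0.032 1.0; 0.12 -0.069 0.005 0 0 -0.032 1.0; 0.122 -0.065 0.005 0 0 -0.032 1.0; 0.124 -0.061 0.005 0 0 -0.032 1.0; 0.126 -0.056 0.005 0 0 -0.032 1.0; 0.128 -0.052 0.005 0 0 -0.032 1.0; 0.13 -0.048 0.005 0 0 -0.032 1.0; 0.131 -0.043 0.005 0 0 -0.032 1.0; 0.133 -0.039 0.005 0 0 -0.032 1.0
0.134 -0.034 0.005 0 0 -0.032 1.0; 0.135 -0.03 0.005 0 0 -0.032 1.0; 0.136 -0.025 0.005 0 0 -0.032 1.0; 0.137 -0.02 0.005 0 0 -0.032 1.0; 0.137 -0.016 0.005 0 0 -0.032 1.0; 0.138 -0.011 0.005 0 0 -0.032 1.0; 0.138 -0.006 0.005 0 0 -0.032 1.0; 0.138 -0.002 0.005 0 0 -0.032 1.0; 0.138 0.003 0.005 0 0 -0.032 1.0; 0.138 0.008 0.005 0 0 -0.032 1.0
```

arm_command:
  motion: "0.083 -0.11 0 0 0 -0.03 1; 0.087 -0.108 0 0 0 -0.03 1; 0.09 -0.105 0 0 0 -0.03 1; 0.094 -0.102 0 0 0 -0.03 1; 0.097 -0.1 0 0 0 -0.03 1; 0.1 -0.095 0 0 0 -0.03 1; 0.104 -0.092 0 0 0 -0.03 1; 0.107 -0.088 0 0 0 -0.03 1; 0.11 -0.084 0 0 0 -0.03 1; 0.112 -0.08 0 0 0 -0.03 1"

```text
time_s: 1.63
eef_pos: [0.2834, -0.2655, 0.2302]
eef_rot: [0.002, 0.942, 0.336, -0.0]
wrist_force: [1.3, 0.3, -0.2]
opening: 1.001
```

```bash
python3 plan.py 0.433 0.261 0.2 79.2 20 1
```

```text
t 1.6333 p [ 0.2834 -0.2655  0.2302] yaw 39.24 F [ 1.3  0.3 -0.2] open 1.001 rv [  0.14   0.15 -39.96] d [ 0.1496  0.5265 -0.0302]
0.112 -0.078 0.007 0 0 -0.033 1.0; 0.115 -0.074 0.007 0 0 -0.033 1.0; 0.117 -0.07 0.007 0 0 -0.033 1.0; 0.12 -0.066 0.007 0 0 -0.033 1.0; 0.122 -0.062 0.007 0 0 -0.033 1.0; 0.124 -0.058 0.007 0 0 -0.033 1.0; 0.126 -0.053 0.007 0 0 -0.033 1.0; 0.128 -0.049 0.007 0 0 -0.033 1.0; 0.129 -0.044 0.007 0 0 -0.033 1.0; 0.131 -0.04 0.007 0 0 -0.033 1.0
0.132 -0.035 0.007 0 0 -0.033 1.0; 0.133 -0.031 0.007 0 0 -0.033 1.0; 0.134 -0.026 0.007 0 0 -0.033 1.0; 0.135 -0.021 0.007 0 0 -0.033 1.0; 0.136 -0.017 0.007 0 0 -0.033 1.0; 0.136 -0.012 0.007 0 0 -0.033 1.0; 0.137 -0.007 0.007 0 0 -0.033 1.0; 0.137 -0.002 0.008 0 0 -0.033 1.0; 0.137 0.003 0.008 0 0 -0.033 1.0; 0.137 0.007 0.008 0 0 -0.033 1.0
```

Tracking is good.

arm_command:
  motion: "0.112 -0.078 0.007 0 0 -0.033 1; 0.115 -0.074 0.007 0 0 -0.033 1; 0.117 -0.07 0.007 0 0 -0.033 1; 0.12 -0.066 0.007 0 0 -0.033 1; 0.122 -0.062 0.007 0 0 -0.033 1; 0.124 -0.058 0.007 0 0 -0.033 1; 0.126 -0.053 0.007 0 0 -0.033 1; 0.128 -0.049 0.007 0 0 -0.033 1; 0.13 -0.044 0.007 0 0 -0.033 1; 0.13 -0.04 0.007 0 0 -0.033 1"

```text
time_s: 2.47
eef_pos: [0.3591, 0.0103, 0.2173]
eef_rot: [0.007, 0.867, 0.499, 0.002]
wrist_force: [0.8, -0.5, -0.2]
opening: 1.002
```

arm_command:
  motion: "0.132 -0.035 0.007 0 0 -0.033 1; 0.133 -0.03 0.007 0 0 -0.033 1; 0.134 -0.026 0.007 0 0 -0.033 1; 0.135 -0.02 0.007 0 0 -0.033 1; 0.136 -0.017 0.007 0 0 -0.033 1; 0.136 -0.012 0.007 0 0 -0.033 1; 0.137 -0.007 0.007 0 0 -0.033 1; 0.137 -0.002 0.008 0 0 -0.033 1; 0.137 0.003 0.008 0 0 -0.033 1; 0.137 0.007 0.008 0 0 -0.033 1"

```text
time_s: 3.3
eef_pos: [0.4313, 0.2906, 0.2026]
eef_rot: [0.01, 0.761, 0.648, 0.004]
wrist_force: [0.5, -1.4, 1.1]
opening: 1.0
```

```bash
python3 plan.py 0.433 0.261 0.1 79.2 5 1
```

```text
t 3.3 p [0.4313 0.2906 0.2026] yaw 80.85 F [ 0.5 -1.4  1.1] open 1.0 rv [1.18 0.4  1.66] d [ 0.0017 -0.0296 -0.1026]
-0.028 0.004 0.103 0.004 0.001 0.006 1.0; -0.028 0.005 0.103 0.004 0.001 0.006 1.0; -0.028 0.005 0.103 0.004 0.001 0.006 1.0; -0.029 0.006 0.103 0.004 0.001 0.006 1.0; -0.029 0.007 0.103 0.004 0.001 0.006 1.0
```

arm_command:
  motion: "-0.028 0.004 0.1 0.004 0 0.006 1; -0.028 0.005 0.1 0.004 0 0.006 1; -0.028 0.005 0.1 0.004 0 0.006 1; -0.028 0.006 0.1 0.004 0 0.006 1; -0.02 0.006 0.08 0.004 0 0.006 1; 0 0 0 0 0 0 1"

```text
time_s: 3.8
eef_pos: [0.4357, 0.2705, 0.1051]
eef_rot: [0.002, 0.768, 0.64, 0.001]
wrist_force: [-0.5, -0.4, -0.4]
opening: 0.999
```

```bash
python3 plan.py 0.433 0.261 0.1 79.2 2 1
python3 - <<'E'
from h import *; from bench import *
p=(0.4331,0.261,np.radians(-100.8))
for n,(a,b,c,d,k) in {"side":(235,160,310,240,8),"top":(190,255,290,325,8)}.items():
    im=camera(n)["img"][:,:,::-1]; z=crop(im,a,b,c,d,k); overlay(z,n,p,[(np.array([-.075,0,.045]),np.array([.115,0,.045]))],(a,b),k); cv2.imwrite(f"pics/g1{n}.png",z)
E
```

```text
t 3.8 p [0.4357 0.2705 0.1051] yaw 79.64 F [-0.5 -0.4 -0.4] open 0.999 rv [0.25 0.07 0.44] d [-0.0027 -0.0095 -0.0051]
-0.024 -0.002 0.013 0.002 0.001 0.004 1.0; -0.024 -0.002 0.013 0.002 0.001 0.004 1.0
```

View pics/g1top.png

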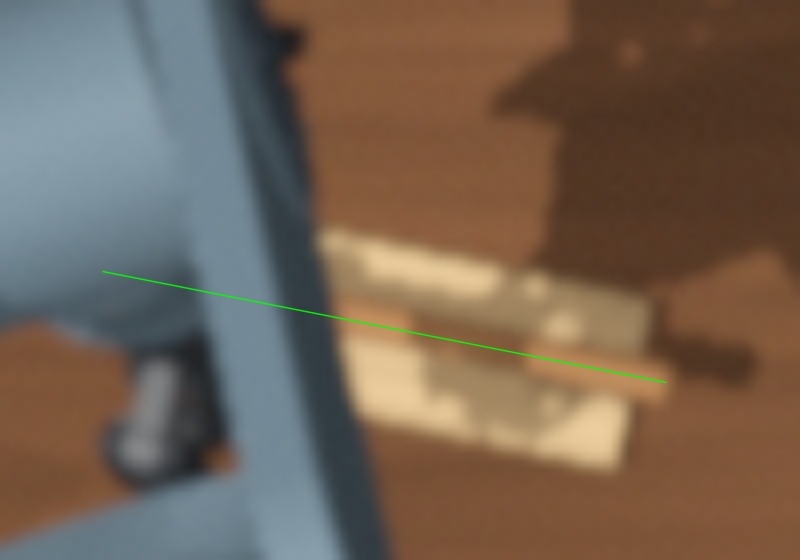

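View pics/g1side.png

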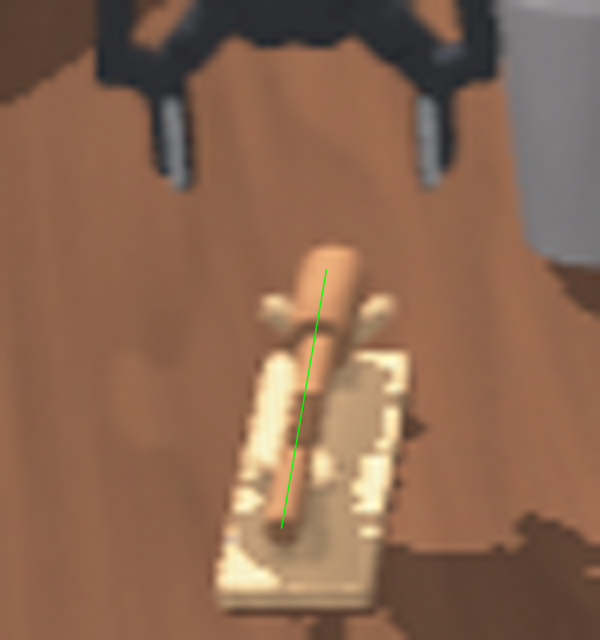

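arm_command:
  motion: "-0.02 -0.002 0.08 0 0 0.007 1; -0.015 -0.002 0.08 0 0 0 1; -0.015 -0.002 0.08 0 0 0 1; -0.002 0 0.06 0 0 0 1; 0 0 0.03 0 0 0 1; 0 0 0 0 0 0 1"

```text
time_s: 4.4
eef_pos: [0.4433, 0.2657, 0.0505]
eef_rot: [0.006, 0.77, 0.638, 0.012]
wrist_force: [-0.3, -0.9, 0.7]
opening: 1.002
```

```bash
python3 plan.py 0.4328 0.26 0.026 79.2 2 1
```

```text
t 4.4 p [0.4433 0.2657 0.0505] yaw 79.36 F [-0.3 -0.9  0.7] open 1.002 rv [ 1.44 -0.62  0.16] d [-0.0105 -0.0057 -0.0245]
-0.019 -0.025 0.06 0.012 -0.005 0.001 1.0; -0.019 -0.024 0.061 0.012 -0.005 0.001 1.0
```

arm_command:
  motion: "-0.015 -0.02 0.02 0.012 -0.005 0 1; -0.012 -0.015 0.03 0.01 -0.005 0 1; 0 0 0 0 0 0 1; 0 0 0 0 0 0 1"

```text
time_s: 4.73
eef_pos: [0.4377, 0.2629, 0.0434]
eef_rot: [0.001, 0.769, 0.639, 0.003]
wrist_force: [0.2, 0.4, -0.1]
opening: 0.999
```

```bash
python3 plan.py 0.4328 0.26 0.026 79.2 2 1
```

```text
t 4.7333 p [0.4377 0.2629 0.0434] yaw 79.41 F [ 0.2  0.4 -0.1] open 0.999 rv [ 0.31 -0.14  0.21] d [-0.0049 -0.0029 -0.0174]
-0.01 -0.011 0.044 0.003 -0.001 0.002 1.0; -0.01 -0.011 0.044 0.003 -0.001 0.002 1.0
```

arm_command:
  motion: "-0.01 -0.011 0.04 0.003 0 0.002 1; -0.008 -0.01 0.04 0.003 0 0.002 1; -0.004 -0.005 0.02 0 0 0 1; 0 0 0 0 0 0 1; 0 0 0 0 0 0 1"

```text
time_s: 5.15
eef_pos: [0.4316, 0.2594, 0.0219]
eef_rot: [-0.001, 0.771, 0.637, 0.001]
wrist_force: [1.1, -0.8, 0.7]
opening: 1.0
```

```bash
python3 plan.py 0.4328 0.26 0.026 79.2 2 1
```

```text
t 5.15 p [0.4316 0.2594 0.0219] yaw 79.14 F [ 1.1 -0.8  0.7] open 1.0 rv [-0.03 -0.17 -0.06] d [0.0012 0.0006 0.0041]
0.002 0.003 -0.01 -0 -0.001 -0 1.0; 0.002 0.003 -0.01 -0 -0.001 -0 1.0
```

arm_command:
  motion: "0.002 0.004 -0.012 0 0 0 1; 0.001 0.002 -0.006 0 0 0 1; 0 0 0 0 0 0 1"

```text
time_s: 5.4
eef_pos: [0.4328, 0.2597, 0.0256]
eef_rot: [-0.001, 0.771, 0.637, 0.001]
wrist_force: [0.2, -0.2, 0.4]
opening: 1.001
```

```bash
python3 plan.py 0.4328 0.26 0.026 79.2 2 1
```

```text
t 5.4 p [0.4328 0.2597 0.0256] yaw 79.14 F [ 0.2 -0.2  0.4] open 1.001 rv [-0.07 -0.15 -0.06] d [0.     0.0003 0.0004]
0.001 -0 -0.001 -0.001 -0.001 -0 1.0; 0.001 -0 -0.001 -0.001 -0.001 -0 1.0
```

arm_command:
  motion: "0 0 0 0 0 0 0.6; 0 0 0 0 0 0 0.4; 0 0 0 0 0 0 0.3; 0 0 0 0 0 0 0.25; 0 0 0 0 0 0 0.2; 0 0 0 0 0 0 0.15; 0 0 0 0 0 0 0.1; 0 0 0 0 0 0 0; 0 0 0 0 0 0 0; 0 0 0 0 0 0 0"

```text
time_s: 6.23
eef_pos: [0.4335, 0.2602, 0.0268]
eef_rot: [-0.001, 0.771, 0.637, 0.001]
wrist_force: [-0.8, -0.9, 1.4]
opening: 0.138
```

```bash
python3 plan.py 0.4328 0.26 0.026 79.2 2 0
```

```text
t 6.2333 p [0.4335 0.2602 0.0268] yaw 79.12 F [-0.8 -0.9  1.4] open 0.138 rv [ 0.   -0.21 -0.08] d [-0.0007 -0.0002 -0.0008]
-0.001 -0.002 0.002 0 -0.002 -0.001 0.0; -0.001 -0.002 0.002 0 -0.002 -0.001 0.0
```

arm_command:
  motion: "0 0 -0.03 0 0 0 0; 0 0 -0.06 0 0 0 0; 0 0 -0.09 0 0 0 0; 0 0 -0.1 0 0 0 0; 0 0 -0.1 0 0 0 0; 0 0 -0.06 0 0 0 0; 0 0 0 0 0 0 0; 0 0 0 0 0 0 0"

```text
time_s: 6.9
eef_pos: [0.4324, 0.2591, 0.119]
eef_rot: [-0.001, 0.771, 0.637, 0.0]
wrist_force: [-0.3, 0.5, -1.3]
opening: 0.136
```

```bash
python3 plan.py 0.4328 0.26 0.1 79.2 2 0
python3 - <<'E'
from h import *; from bench import *
for n,(a,b,c,d,k) in {"side":(235,130,315,240,5),"top":(190,255,290,325,8)}.items():
    im=camera(n)["img"][:,:,::-1]; z=crop(im,a,b,c,d,k);  cv2.imwrite(f"pics/g2{n}.png",z)
E
```

```text
t 6.9 p [0.4324 0.2591 0.119 ] yaw 79.18 F [-0.3  0.5 -1.3] open 0.136 rv [-0.1  -0.1  -0.02] d [ 0.0004  0.0009 -0.019 ]
0.002 0.001 0.047 -0.001 -0.001 -0 0.0; 0.002 0.001 0.047 -0.001 -0.001 -0 0.0
```

View pics/g2side.png

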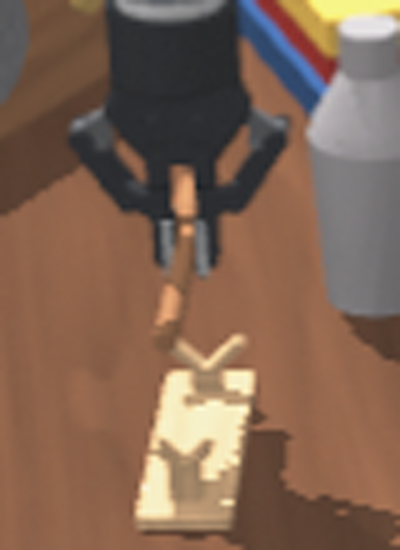

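```bash
python3 plan.py 0.46 0.07 0.12 85 8 0
```

```text
t 7.0 p [0.432  0.259  0.1181] yaw 79.17 F [ 0.2  0.4 -0.2] open 0.132 rv [-0.17 -0.07 -5.83] d [ 0.028  -0.189   0.0019]
-0.113 0.039 -0.001 -0 -0 -0.012 0.0; -0.113 0.038 -0.001 -0 -0 -0.012 0.0; -0.114 0.037 -0.001 -0 -0 -0.012 0.0; -0.114 0.035 -0.001 -0 -0 -0.012 0.0; -0.115 0.034 -0.001 -0 -0 -0.012 0.0; -0.115 0.032 -0.001 -0 -0 -0.012 0.0; -0.115 0.031 -0.001 -0 -0 -0.012 0.0; -0.116 0.029 -0.001 -0 -0 -0.012 0.0
```

arm_command:
  motion: "-0.05 0.02 0 0 0 -0.012 0; -0.1 0.035 0 0 0 -0.012 0; -0.115 0.037 0 0 0 -0.012 0; -0.115 0.035 0 0 0 -0.012 0; -0.115 0.034 0 0 0 -0.012 0; -0.115 0.032 0 0 0 -0.012 0; -0.115 0.03 0 0 0 -0.012 0; -0.1 0.03 0 0 0 -0.012 0; -0.05 0.03 0 0 0 0 0; 0 0 0 0 0 0 0"

```text
time_s: 7.83
eef_pos: [0.457, 0.0706, 0.1054]
eef_rot: [-0.008, 0.734, 0.679, -0.008]
wrist_force: [1.3, 0.9, 0.3]
opening: 0.131
```

```bash
python3 plan.py 0.5923 0.0376 0.085 85 8 0
```

```text
t 7.8333 p [0.457  0.0706 0.1054] yaw 85.47 F [1.3 0.9 0.3] open 0.131 rv [-1.31  0.07  0.47] d [ 0.1353 -0.033  -0.0204]
-0.014 0.086 0.011 -0.003 0 0.001 0.0; -0.014 0.086 0.011 -0.003 0 0.001 0.0; -0.014 0.086 0.011 -0.003 0 0.001 0.0; -0.014 0.086 0.012 -0.003 0 0.001 0.0; -0.014 0.086 0.012 -0.003 0 0.001 0.0; -0.013 0.086 0.012 -0.003 0 0.001 0.0; -0.013 0.086 0.012 -0.003 0 0.001 0.0; -0.013 0.086 0.013 -0.003 0 0.001 0.0
```

arm_command:
  motion: "-0.014 0.06 0.005 -0.003 0 0.001 0; -0.014 0.09 0.008 -0.003 0 0.001 0; -0.014 0.1 0.01 -0.003 0 0.001 0; -0.014 0.1 0.01 -0.003 0 0.001 0; -0.014 0.1 0.01 -0.003 0 0.001 0; -0.014 0.09 0.01 -0.003 0 0.001 0; -0.014 0.08 0.01 -0.003 0 0.001 0; -0.01 0.05 0.01 -0.003 0 0.001 0; 0 0.02 0 0 0 0 0; 0 0 0 0 0 0 0"

```text
time_s: 8.67
eef_pos: [0.5881, 0.043, 0.0752]
eef_rot: [-0.008, 0.738, 0.675, -0.006]
wrist_force: [0.0, 0.2, 0.4]
opening: 0.132
```

```bash
python3 plan.py 0.5923 0.0376 0.0568 85 3 0
```

```text
t 8.6667 p [0.5881 0.043  0.0752] yaw 84.94 F [0.  0.2 0.4] open 0.132 rv [-1.08 -0.1  -0.06] d [ 0.0042 -0.0054 -0.0184]
-0.008 0.008 0.031 -0.006 -0.001 -0 0.0; -0.008 0.008 0.031 -0.006 -0.001 -0 0.0; -0.008 0.008 0.031 -0.006 -0.001 -0 0.0
```

arm_command:
  motion: "-0.006 0.01 0.03 -0.006 0 0 0; -0.006 0.01 0.035 -0.006 0 0 0; -0.006 0.006 0.025 -0.006 0 0 0; 0 0 0 0 0 0 0; 0 0 0 0 0 0 0; 0 0 0 0 0 0 0"

```text
time_s: 9.17
eef_pos: [0.5887, 0.0407, 0.0537]
eef_rot: [-0.002, 0.737, 0.676, -0.0]
wrist_force: [0.3, -0.3, -0.6]
opening: 0.14
```

```bash
python3 plan.py 0.5923 0.0376 0.0568 85 3 0
python3 - <<'E'
from h import *; from bench import *
for n,(a,b,c,d,k) in {"side":(310,220,390,310,6),"top":(270,200,420,280,5)}.items():
    im=camera(n)["img"][:,:,::-1]; cv2.imwrite(f"pics/a1{n}_raw.png",im); z=crop(im,a,b,c,d,k);  cv2.imwrite(f"pics/a1{n}.png",z)
E
```

```text
t 9.1667 p [0.5887 0.0407 0.0537] yaw 85.03 F [ 0.3 -0.3 -0.6] open 0.14 rv [-0.2  -0.13  0.03] d [ 0.0036 -0.0031  0.0031]
-0.005 0.006 -0.005 -0.001 -0.001 0 0.0; -0.005 0.006 -0.005 -0.001 -0.001 0 0.0; -0.005 0.006 -0.005 -0.001 -0.001 0 0.0
```

View pics/a1side.png

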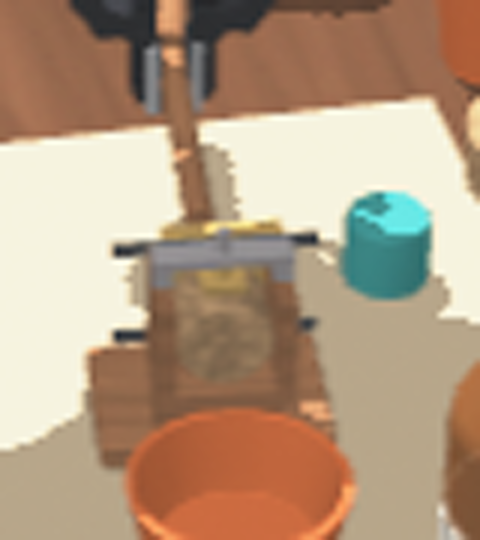

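View pics/a1top.png

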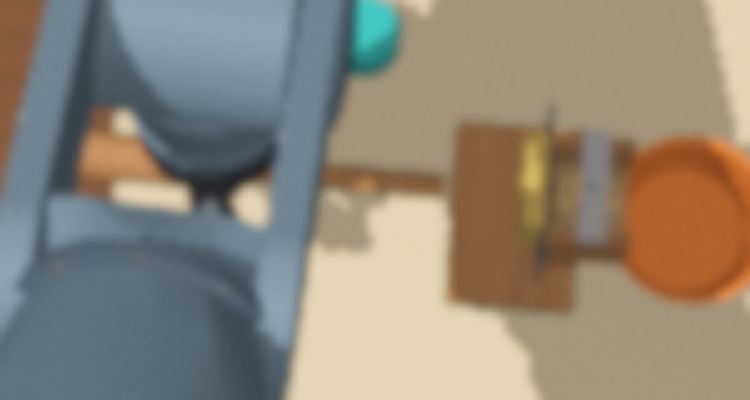

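Run:
```python
from h import *
tip=unproj("top",(357.6,236.4),.072); hd=unproj("top",(289.6,230.6),.072); print(tip,hd,np.degrees(np.arctan2(*(tip-hd)[1::-1])))
u=np.radians(85.03); print("pred tip",np.array([.5887,.0407])-.115*np.array([np.cos(u),np.sin(u)]))
for n,(a,b,c,d,k) in {"side":(325,222,365,282,10),"top":(330,210,410,260,10)}.items():
    im=cv2.imread(f"pics/a1{n}_raw.png"); z=crop(im,a,b,c,d,k)
    for i in range(0,c-a,10):
        cv2.line(z,(i*k,0),(i*k,9999),(255,255,255),1);cv2.putText(z,str(a+i),(i*k,10),0,.35,(0,0,0),1)
    for i in range(0,d-b,10):
        cv2.line(z,(0,i*k),(9999,i*k),(255,255,255),1);cv2.putText(z,str(b+i),(0,i*k+10),0,.35,(0,0,0),1)
    cv2.imwrite(f"pics/a2{n}.png",z)
```

```text
[ 0.58041797 -0.07210496  0.072     ] [0.59604803 0.10467002 0.072     ] -95.05282675505765
pred tip [ 0.57873708 -0.07386762]
```

View pics/a2side.png

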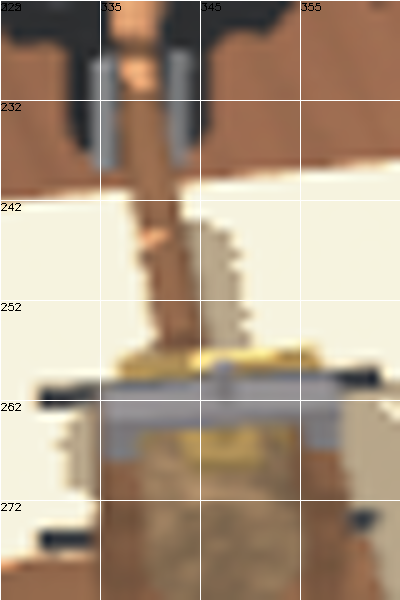

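View pics/a2top.png

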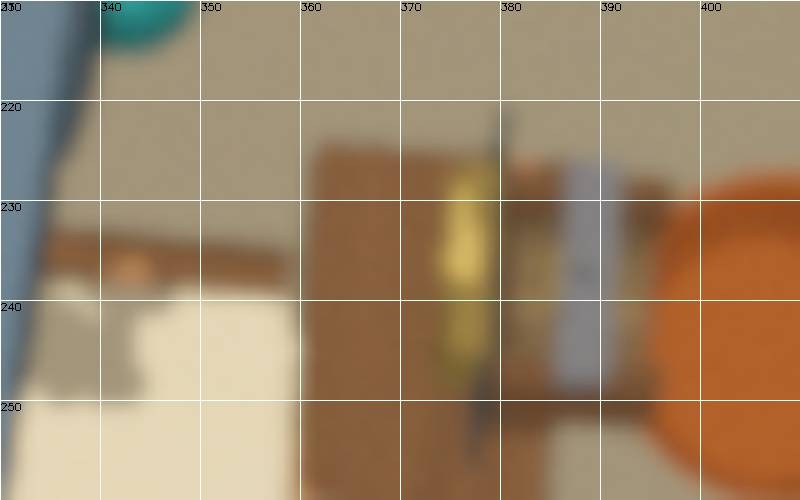

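Run:
```python
from h import *
o=np.array([.5758,-.1168]);a=np.radians(-95);ux=np.array([np.cos(a),np.sin(a)]);uy=np.array([-ux[1],ux[0]])
def pf(P): d=P[:2]-o; return (np.array([d@ux,d@uy])*1000).round(1)
print("side plate back c",pf(unproj("side",(346.6,256.4),.1)))
for uv in[(337,257.2),(356.5,256)]: print(" corner",pf(unproj("side",uv,.1)))
for uv in[(340.5,246),(342.8,256)]: P=unproj("side",uv,.072); print("mud axis side",P,pf(P))
u=np.radians(85.03)
for s in (0,.06,.09,.115):
    P=np.array([.5887,.0407])-s*np.array([np.cos(u),np.sin(u)]); print("kin",P.round(4),pf(P))
print("mud top",pf(unproj("top",(357.6,236.4),.072)),pf(unproj("top",(335,234.6),.072)))
for v in (226,227): print("top plate upper",pf(unproj("top",(376.5,v),.1)))
for v in (247.5,248.5): print("top plate low",pf(unproj("top",(374.5,v),.05)))
```

```text
side plate back c [-1.4  4.1]
 corner [ -0.5 -19.8]
 corner [-0.7 28.6]
mud axis side [ 0.58263648 -0.02922575  0.072     ] [-87.8  -0.8]
mud axis side [ 0.57943552 -0.07428046  0.072     ] [-42.7  -0.1]
kin [0.5887 0.0407] [-158.    -0.9]
kin [ 0.5835 -0.0191] [-98.   -0.8]
kin [ 0.5809 -0.049 ] [-68.   -0.8]
kin [ 0.5787 -0.0739] [-43.   -0.8]
mud top [-44.9   0.7] [-103.7    0.4]
top plate upper [ 0.4 26.2]
top plate upper [ 0.6 23.6]
top plate low [  2.1 -20.6]
top plate low [  2.3 -23.3]
```

```bash
cat > pp.py <<'E'
import sys
from plan import *
o_=np.array([.5758,-.1168]);a_=np.radians(-95);ux=np.array([np.cos(a_),np.sin(a_)]);uy=np.array([-ux[1],ux[0]])
def cur():
    o,p,Rm=st(); d=p[:2]-o_; return o,p,Rm,d@ux*1000,d@uy*1000
# args: tip x, y (mm, press), z TCP, rows
def go(tx,y,z,N,yaw=85):
    o,p,Rm,X,Y=cur(); F=o["wrist_force"]
    print(f"tip x {X+115:.1f} y {Y:.2f} z {p[2]*1000:.1f}  F along x {F[:2]@ux:.1f} y {F[:2]@uy:.1f} z {F[2]:.1f} torque {np.round(o['torque'],2)}")
    g=o_+ux*(tx-115)/1000+uy*y/1000
    rows([g[0],g[1],z],yaw,N,0)
if __name__=="__main__":
    a=[float(v) for v in sys.argv[1:]]; go(a[0],a[1],a[2],int(a[3]))
E
python3 pp.py -43 3.3 0.0568 1
```

```text
tip x -43.0 y -0.49 z 54.1  F along x -0.4 y -0.6 z -0.2 torque [-0.07  0.04  0.01]
t 9.2667 p [0.5891 0.0406 0.0541] yaw 85.03 F [-0.6  0.5 -0.2] open 0.13 rv [-0.16 -0.13  0.03] d [ 0.0038 -0.0003  0.0027]
0 0.019 -0.014 -0.003 -0.002 0 0
```

arm_command:
  motion: "0 0.012 -0.008 0 0 0 0; 0 0.01 -0.006 0 0 0 0; -0.02 0.002 0 0 0 0 0; -0.03 0 0 0 0 0 0; -0.04 0 0 0 0 0 0; -0.03 0 0 0 0 0 0; 0 0 0 0 0 0 0; 0 0 0 0 0 0 0"

```text
time_s: 9.93
eef_pos: [0.5934, 0.0128, 0.0588]
eef_rot: [-0.0, 0.737, 0.676, 0.001]
wrist_force: [-0.1, -0.1, -0.4]
opening: 0.137
```

```bash
python3 pp.py -10 3.3 0.0568 1
```

```text
tip x -15.7 y 6.28 z 58.8  F along x 0.1 y -0.1 z -0.4 torque [-0.01  0.02  0.03]
t 9.9333 p [0.5934 0.0128 0.0588] yaw 85.0 F [-0.1 -0.1 -0.4] open 0.137 rv [ 0.03 -0.09  0.  ] d [-0.0035 -0.0054 -0.002 ]
-0.028 -0.015 0.01 0 -0.002 0 0
```

arm_command:
  motion: "0 -0.01 0.006 0 0 0 0; -0.01 -0.006 0.004 0 0 0 0; 0 -0.002 0 0 0 0 0; 0 0 0 0 0 0 0; 0 0 0 0 0 0 0"

```text
time_s: 10.35
eef_pos: [0.5888, 0.011, 0.0562]
eef_rot: [-0.001, 0.737, 0.675, 0.001]
wrist_force: [-0.7, -0.0, -0.7]
opening: 0.132
```

```bash
python3 pp.py -8 3.3 0.0568 1
python3 - <<'E'
from h import *; from bench import *
for n,(a,b,c,d,k) in {"side":(325,222,365,282,10),"top":(330,210,410,260,10)}.items():
    im=camera(n)["img"][:,:,::-1]; cv2.imwrite(f"pics/b1{n}_raw.png",im); z=crop(im,a,b,c,d,k);  cv2.imwrite(f"pics/b1{n}.png",z)
E
```

```text
tip x -13.4 y 1.77 z 56.2  F along x 0.1 y -0.7 z -0.7 torque [-0.04 -0.01  0.02]
t 10.35 p [0.5888 0.011  0.0562] yaw 84.97 F [-0.7 -0.  -0.7] open 0.132 rv [-0.02 -0.11 -0.03] d [ 0.0011 -0.0055  0.0006]
-0.027 0.008 -0.003 -0 -0.002 -0.001 0
```

View pics/b1top.png

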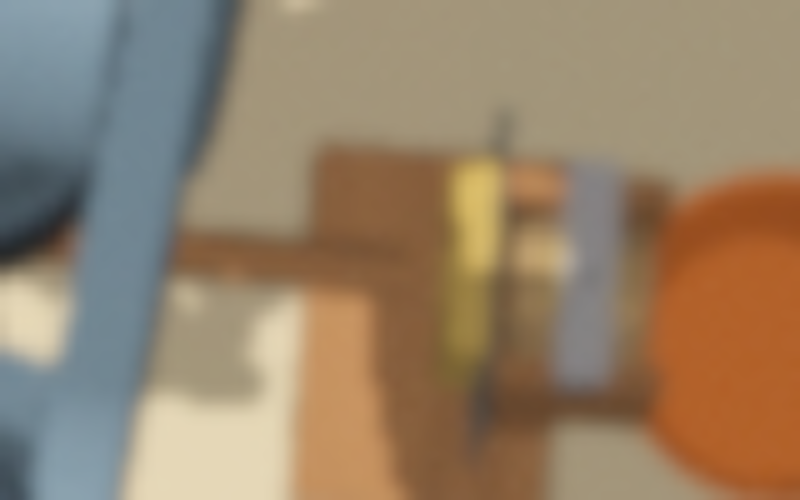

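View pics/b1side.png

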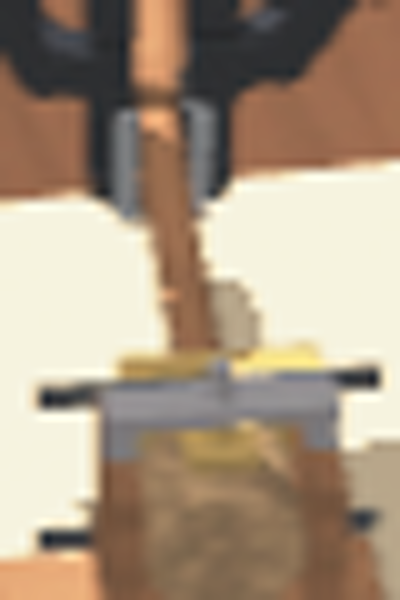

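arm_command:
  motion: "0 0.006 -0.003 0 0 0 0; -0.01 0 0 0 0 0 0; -0.01 0 0 0 0 0 0; -0.01 0 0 0 0 0 0; -0.01 0 0 0 0 0 0; 0 0 0 0 0 0 0"

```text
time_s: 10.95
eef_pos: [0.5898, 0.0025, 0.0571]
eef_rot: [-0.001, 0.737, 0.676, 0.001]
wrist_force: [0.8, -0.6, -1.3]
opening: 0.136
```

```bash
python3 pp.py 0 3.3 0.0568 1
```

```text
tip x -5.0 y 3.53 z 57.1  F along x 0.5 y 0.8 z -1.3 torque [ 0.01 -0.06  0.03]
t 10.95 p [0.5898 0.0025 0.0571] yaw 85.03 F [ 0.8 -0.6 -1.3] open 0.136 rv [ 0.01 -0.1   0.03] d [-0.0007 -0.005  -0.0003]
-0.025 -0.001 0.002 0 -0.002 0 0
```

arm_command:
  motion: "-0.01 0 0 0 0 0 0; -0.01 0 0 0 0 0 0; -0.01 0 0 0 0 0 0; 0 0 0 0 0 0 0"

```text
time_s: 11.28
eef_pos: [0.5892, -0.0044, 0.0571]
eef_rot: [-0.001, 0.737, 0.676, 0.001]
wrist_force: [-0.5, 1.4, -0.2]
opening: 0.138
```

```bash
python3 pp.py 5 3.3 0.0568 1
```

```text
tip x 1.9 y 3.52 z 57.1  F along x -1.4 y -0.7 z -0.2 torque [-0.08  0.    0.03]
t 11.2833 p [ 0.5892 -0.0044  0.0571] yaw 85.01 F [-0.5  1.4 -0.2] open 0.138 rv [ 0.01 -0.1   0.01] d [-0.0005 -0.0031 -0.0003]
-0.015 -0.001 0.002 0 -0.002 0 0
```

arm_command:
  motion: "-0.01 0 0 0 0 0 0; -0.01 0 0 0 0 0 0; 0 0 0 0 0 0 0"

```text
time_s: 11.53
eef_pos: [0.5888, -0.0089, 0.0571]
eef_rot: [-0.001, 0.737, 0.676, 0.001]
wrist_force: [-0.1, 0.1, -0.9]
opening: 0.132
```

```bash
python3 pp.py 5 3.3 0.0568 1
```

```text
tip x 6.4 y 3.50 z 57.1  F along x -0.1 y -0.1 z -0.9 torque [ 0.01 -0.01  0.  ]
t 11.5333 p [ 0.5888 -0.0089  0.0571] yaw 85.0 F [-0.1  0.1 -0.9] open 0.132 rv [ 0.01 -0.1  -0.  ] d [-0.0001  0.0014 -0.0003]
0.007 -0.001 0.001 0 -0.002 -0 0
```

arm_command:
  motion: "-0.01 0 0 0 0 0 0; -0.01 0 0 0 0 0 0; 0 0 0 0 0 0 0"

```text
time_s: 11.78
eef_pos: [0.5884, -0.0133, 0.0571]
eef_rot: [-0.001, 0.737, 0.676, 0.001]
wrist_force: [-0.2, 0.2, -0.1]
opening: 0.134
```

```bash
python3 pp.py 15 3.3 0.0568 1
```

```text
tip x 10.8 y 3.50 z 57.1  F along x -0.2 y -0.2 z -0.1 torque [ 0.01  0.   -0.  ]
t 11.7833 p [ 0.5884 -0.0133  0.0571] yaw 85.0 F [-0.2  0.2 -0.1] open 0.134 rv [ 0.01 -0.1  -0.  ] d [-0.0006 -0.0042 -0.0003]
-0.021 -0.001 0.001 0 -0.002 -0 0
```

arm_command:
  motion: "-0.01 0 0 0 0 0 0; 0 0 0 0 0 0 0"

```text
time_s: 11.95
eef_pos: [0.5882, -0.0155, 0.0571]
eef_rot: [-0.001, 0.737, 0.676, 0.001]
wrist_force: [-0.1, 0.2, -0.4]
opening: 0.135
```

```bash
python3 pp.py 15 3.3 0.0568 1;  python3 - <<'E'
from h import *; from bench import *
for n,(a,b,c,d,k) in {"side":(325,222,365,282,10),"top":(330,210,410,260,10)}.items():
    im=camera(n)["img"][:,:,::-1]; cv2.imwrite(f"pics/c1{n}_raw.png",im); z=crop(im,a,b,c,d,k);  cv2.imwrite(f"pics/c1{n}.png",z)
E
```

```text
tip x 13.1 y 3.49 z 57.1  F along x -0.2 y -0.1 z -0.4 torque [-0.03 -0.04 -0.  ]
t 11.95 p [ 0.5882 -0.0155  0.0571] yaw 85.0 F [-0.1  0.2 -0.4] open 0.135 rv [ 0.01 -0.1  -0.  ] d [-0.0004 -0.0019 -0.0003]
-0.01 -0.001 0.001 0 -0.002 -0 0
```

View pics/c1top.png

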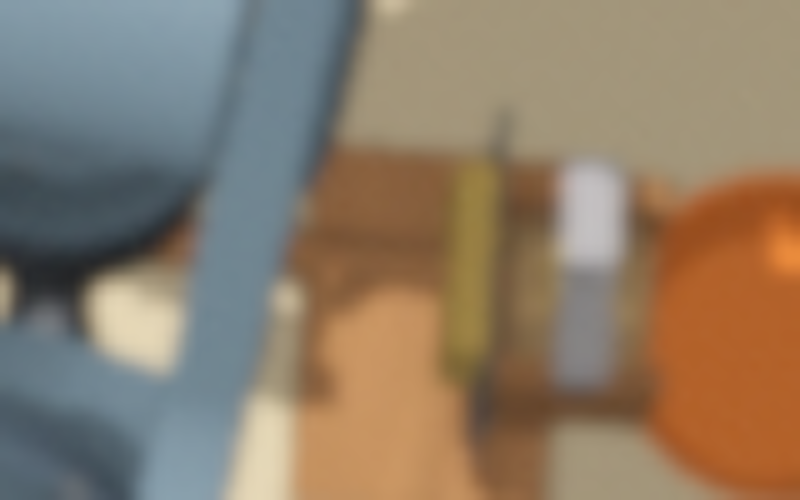

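View pics/c1side.png

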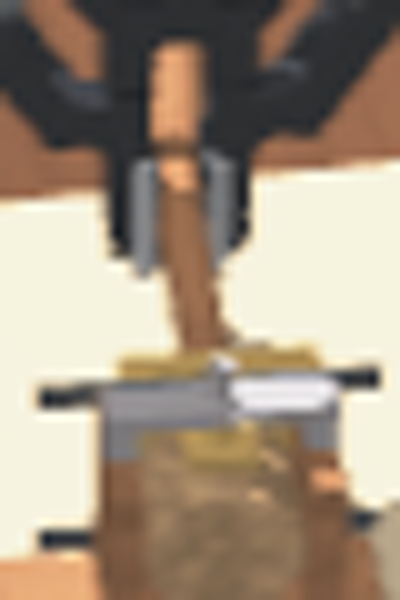

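arm_command:
  motion: "-0.006 0 0 0 0 0 0; -0.006 0 0 0 0 0 0"

```text
time_s: 12.22
eef_pos: [0.5879, -0.0167, 0.057]
eef_rot: [-0.001, 0.737, 0.676, 0.001]
wrist_force: [-0.1, 5.9, -0.6]
opening: 0.136
```

```bash
python3 pp.py 15 3.3 0.0568 1
```

```text
tip x 14.2 y 3.35 z 57.0  F along x -5.9 y -0.6 z -0.6 torque [ 0.9  -0.12  0.04]
t 12.2167 p [ 0.5879 -0.0167  0.057 ] yaw 85.0 F [-0.1  5.9 -0.6] open 0.136 rv [ 0.  -0.2  0. ] d [-0.0001 -0.0008 -0.0002]
-0.004 -0 0.001 0 -0.003 0 0
```

arm_command:
  motion: "-0.008 0 0 0 0 0 0; -0.008 0 0 0 0 0 0"

```text
time_s: 12.38
eef_pos: [0.5878, -0.0174, 0.057]
eef_rot: [-0.003, 0.737, 0.676, 0.003]
wrist_force: [1.3, 6.9, -0.5]
opening: 0.135
```

```bash
python3 pp.py 15 3.3 0.0568 1
```

```text
tip x 14.9 y 3.27 z 57.0  F along x -7.0 y 0.7 z -0.5 torque [ 0.98 -0.16  0.03]
t 12.3833 p [ 0.5878 -0.0174  0.057 ] yaw 85.02 F [ 1.3  6.9 -0.5] open 0.135 rv [ 0.01 -0.44  0.02] d [ 0.     -0.0001 -0.0002]
-0 0 0.001 0 -0.007 0 0
```

arm_command:
  motion: "-0.012 0 0 0 -0.005 0 0; -0.012 0 0 0 -0.005 0 0; -0.012 0 0 0 -0.005 0 0"

```text
time_s: 12.63
eef_pos: [0.5874, -0.0202, 0.0568]
eef_rot: [0.001, 0.737, 0.676, -0.0]
wrist_force: [1.1, 6.6, -0.3]
opening: 0.134
```

```bash
python3 pp.py 15 3.3 0.0568 1
```

```text
tip x 17.8 y 3.09 z 56.8  F along x -6.7 y 0.5 z -0.3 torque [ 1.09 -0.25  0.08]
t 12.6333 p [ 0.5874 -0.0202  0.0568] yaw 85.05 F [ 1.1  6.6 -0.3] open 0.134 rv [0.02 0.09 0.05] d [ 0.0005  0.0028 -0.    ]
0.014 0.001 0 0 0.002 0.001 0
```

arm_command:
  motion: "-0.013 0 0 0 -0.002 0 0; -0.013 0 0 0 -0.003 0 0; -0.013 0.001 0 0 -0.003 0 0; -0.013 0 0 0 -0.003 0 0; -0.013 0 0 0 -0.003 0 0"

```text
time_s: 13.05
eef_pos: [0.5865, -0.0254, 0.0563]
eef_rot: [0.002, 0.736, 0.677, -0.002]
wrist_force: [1.3, 6.9, -0.3]
opening: 0.134
```

```bash
python3 pp.py 15 3.3 0.0568 1
```

```text
tip x 23.0 y 2.74 z 56.3  F along x -7.0 y 0.7 z -0.3 torque [ 1.04 -0.18  0.02]
t 13.05 p [ 0.5865 -0.0254  0.0563] yaw 85.16 F [ 1.3  6.9 -0.3] open 0.134 rv [0.02 0.31 0.16] d [0.0013 0.0079 0.0005]
0.04 0.003 -0.003 0 0.005 0.003 0
```

arm_command:
  motion: "-0.013 0.001 -0.001 0 0 0.001 0; -0.013 0.001 -0.001 0 -0.001 0.001 0; -0.013 0.001 -0.001 0 -0.002 0.001 0; -0.013 0.001 -0.001 0 -0.002 0 0; -0.013 0.001 0 0 -0.002 0 0"

```text
time_s: 13.47
eef_pos: [0.5864, -0.0306, 0.0565]
eef_rot: [0.0, 0.737, 0.676, -0.001]
wrist_force: [1.0, 6.6, -1.3]
opening: 0.134
```

```bash
python3 pp.py 15 3.3 0.0568 1
python3 - <<'E'
from h import *; from bench import *
for n,(a,b,c,d,k) in {"side":(315,212,380,312,6)}.items():
    im=camera(n)["img"][:,:,::-1]; z=crop(im,a,b,c,d,k);  cv2.imwrite(f"pics/d1{n}.png",z)
E
```

```text
tip x 28.2 y 3.08 z 56.5  F along x -6.6 y 0.4 z -1.3 torque [ 1.01 -0.13  0.08]
t 13.4667 p [ 0.5864 -0.0306  0.0565] yaw 85.09 F [ 1.   6.6 -1.3] open 0.134 rv [-0.02  0.08  0.09] d [0.0014 0.0132 0.0003]
0.066 0.001 -0.001 -0 0.001 0.001 0
```

View pics/d1side.png

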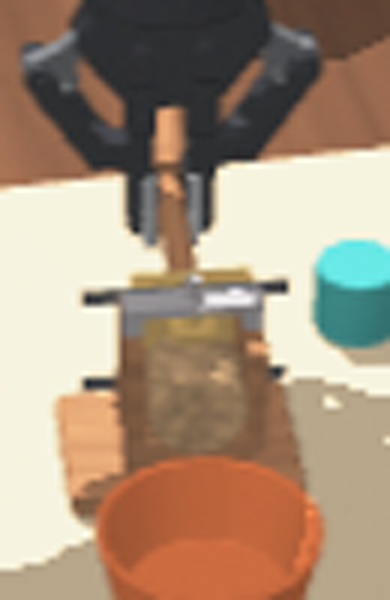

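The bung (front face about (198,385) in the crop) is creeping out; muddler still straight. I'll keep pushing.

arm_command:
  motion: "-0.013 0 0 0 -0.002 0.001 0; -0.013 0.001 0 0 -0.002 0 0; -0.013 0.001 -0.001 0 -0.002 0.001 0; -0.013 0.001 0 0 -0.002 0 0; -0.013 0.001 -0.001 0 -0.002 0 0; -0.013 0.001 0 0 -0.002 0 0; -0.013 0.001 -0.001 0 -0.002 0 0"

```text
time_s: 14.1
eef_pos: [0.5858, -0.0387, 0.0562]
eef_rot: [-0.0, 0.737, 0.676, -0.001]
wrist_force: [1.1, 5.8, -0.4]
opening: 0.132
```

```bash
python3 pp.py 15 3.3 0.0568 1
```

```text
tip x 36.3 y 3.16 z 56.2  F along x -5.8 y 0.6 z -0.4 torque [ 0.92 -0.17  0.01]
t 14.1 p [ 0.5858 -0.0387  0.0562] yaw 85.1 F [ 1.1  5.8 -0.4] open 0.132 rv [-0.1   0.08  0.1 ] d [0.002  0.0212 0.0006]
0.107 0.001 -0.003 -0.002 0.001 0.002 0
```

arm_command:
  motion: "-0.012 0 -0.001 0 -0.001 0.001 0; -0.01 0 -0.001 0 -0.001 0 0; -0.01 0 0 0 -0.001 0 0; -0.01 0 0 0 -0.001 0 0"

```text
time_s: 14.43
eef_pos: [0.5851, -0.0446, 0.0564]
eef_rot: [0.0, 0.736, 0.676, -0.002]
wrist_force: [-0.1, -0.7, 0.3]
opening: 0.136
```

```bash
python3 pp.py 15 3.3 0.0568 1
```

```text
tip x 42.3 y 2.92 z 56.4  F along x 0.7 y -0.0 z 0.3 torque [-0.   -0.01  0.03]
t 14.4333 p [ 0.5851 -0.0446  0.0564] yaw 85.14 F [-0.1 -0.7  0.3] open 0.136 rv [-0.11  0.14  0.14] d [0.0028 0.0271 0.0004]
0.136 0.002 -0.002 -0.002 0.002 0.002 0
```

Force dropped: the bung has likely let go.

arm_command:
  motion: "0 0 0 0 0 0 0; 0 0 0 0 0 0 0; 0 0 0 0 0 0 0; 0 0 0 0 0 0 0"

```text
time_s: 14.77
eef_pos: [0.585, -0.0459, 0.0564]
eef_rot: [0.0, 0.737, 0.676, -0.002]
wrist_force: [0.2, 0.3, 0.7]
opening: 0.136
```

```bash
python3 pp.py 15 3.3 0.0568 1
python3 - <<'E'
from h import *; from bench import *
for n,(a,b,c,d,k) in {"side":(315,232,385,332,6),"top":(340,200,440,275,7)}.items():
    im=camera(n)["img"][:,:,::-1]; z=crop(im,a,b,c,d,k);  cv2.imwrite(f"pics/e1{n}.png",z)
E
```

```text
tip x 43.6 y 3.00 z 56.4  F along x -0.3 y 0.2 z 0.7 torque [-0.   -0.   -0.01]
t 14.7667 p [ 0.585  -0.0459  0.0564] yaw 85.09 F [0.2 0.3 0.7] open 0.136 rv [-0.11  0.2   0.09] d [0.0028 0.0285 0.0004]
0.143 0.002 -0.002 -0.002 0.003 0.001 0
```

View pics/e1side.png

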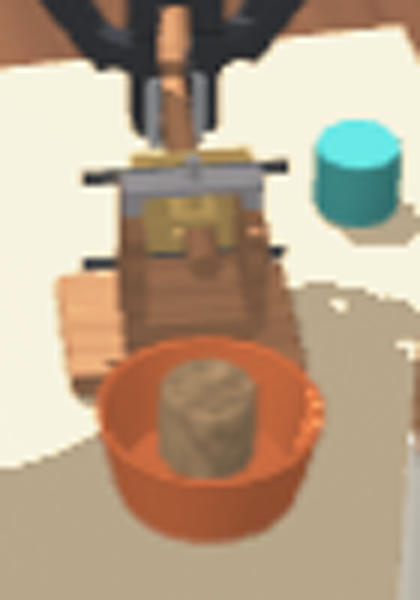

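View pics/e1top.png

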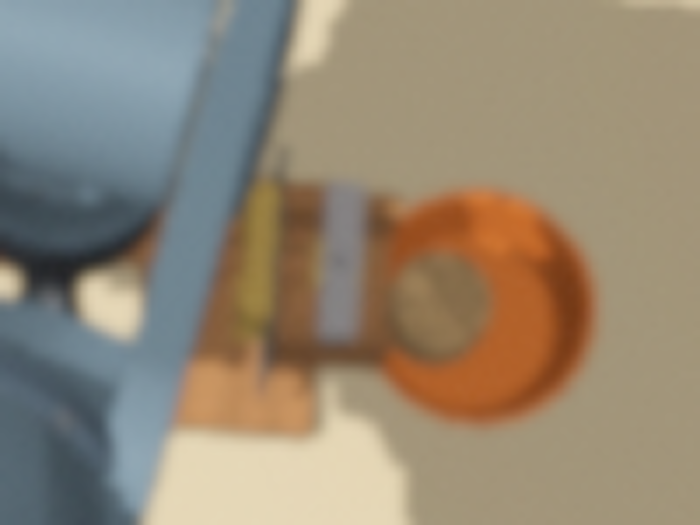

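The bung stands in the orange cup (side crop (208,415)). Withdrawing straight back.

arm_command:
  motion: "0.02 0 0 0 0 0 0; 0.03 0 0 0 0 0 0; 0.03 0 0 0 0 0 0; 0.03 0 0 0 0 0 0; 0 0 0 0 0 0 0"

```text
time_s: 15.28
eef_pos: [0.587, -0.0216, 0.0563]
eef_rot: [0.0, 0.737, 0.676, -0.002]
wrist_force: [-0.6, 0.1, 0.3]
opening: 0.131
```

```bash
python3 pp.py -35 3.3 0.0568 5
```

```text
tip x 19.2 y 2.90 z 56.3  F along x -0.1 y -0.6 z 0.3 torque [-0.04 -0.05 -0.02]
t 15.2833 p [ 0.587  -0.0216  0.0563] yaw 85.06 F [-0.6  0.1  0.3] open 0.131 rv [-0.11  0.19  0.06] d [0.0051 0.054  0.0005]
0.054 0 -0.001 -0 0.001 0 0; 0.054 0 -0.001 -0 0.001 0 0; 0.054 0 -0.001 -0 0.001 0 0; 0.054 0 -0.001 -0 0.001 0 0; 0.054 0 -0 -0 0.001 0 0
```

arm_command:
  motion: "0.03 0 0 0 0 0 0; 0.04 0 0 0 0 0 0; 0.05 0 0 0 0 0 0; 0.05 0 0 0 0 0 0; 0.05 0 0 0 0 0 0; 0.04 0 0 0 0 0 0; 0.02 0 0 0 0 0 0; 0 0 0 0 0 0 0"

```text
time_s: 15.95
eef_pos: [0.5922, 0.0422, 0.0561]
eef_rot: [0.0, 0.736, 0.677, -0.002]
wrist_force: [0.5, -0.8, -0.1]
opening: 0.132
```

```bash
python3 pp.py -35 3.3 0.0568 5;python3 plan.py 0.46 0.07 0.1 79.1 8 0
```

```text
tip x -44.9 y 2.44 z 56.1  F along x 0.7 y 0.5 z -0.1 torque [-0.   -0.04 -0.01]
t 15.95 p [0.5922 0.0422 0.0561] yaw 85.2 F [ 0.5 -0.8 -0.1] open 0.132 rv [-0.11  0.17  0.2 ] d [-0.     -0.0099  0.0007]
-0.01 0.001 -0.001 -0 0.001 0.001 0; -0.01 0.001 -0.001 -0 0.001 0.001 0; -0.01 0.001 -0.001 -0 0.001 0.001 0; -0.01 0.001 -0.001 -0 0.001 0.001 0; -0.01 0.001 -0.001 -0 0.001 0.001 0
t 15.95 p [0.5922 0.0422 0.0561] yaw 85.2 F [ 0.5 -0.8 -0.1] open 0.132 rv [-0.1   0.17  6.1 ] d [-0.1322  0.0278  0.0439]
0.01 -0.084 -0.027 -0 0 0.013 0.0; 0.009 -0.084 -0.027 -0 0 0.013 0.0; 0.008 -0.084 -0.027 -0 0 0.013 0.0; 0.007 -0.084 -0.027 -0 0 0.013 0.0; 0.006 -0.084 -0.027 -0 0 0.013 0.0; 0.005 -0.084 -0.027 -0 0 0.013 0.0; 0.004 -0.084 -0.027 -0 0 0.013 0.0; 0.003 -0.084 -0.027 -0 0 0.013 0.0
```

arm_command:
  motion: "0.01 -0.03 -0.04 0 0 0.005 0; 0.01 -0.06 -0.04 0 0 0.013 0; 0.01 -0.084 -0.04 0 0 0.013 0; 0.008 -0.09 -0.04 0 0 0.013 0; 0.007 -0.09 -0.03 0 0 0.013 0; 0.006 -0.09 -0.03 0 0 0.013 0; 0.005 -0.084 -0.027 0 0 0.013 0; 0.004 -0.06 -0.02 0 0 0.013 0; 0 -0.03 0 0 0 0.01 0; 0 0 0 0 0 0 0"

```text
time_s: 16.78
eef_pos: [0.4638, 0.0705, 0.1155]
eef_rot: [0.002, 0.776, 0.631, -0.001]
wrist_force: [-1.0, -0.3, -0.5]
opening: 0.133
```

```bash
python3 plan.py 0.4335 0.2602 0.115 79.12 8 0
```

```text
t 16.7833 p [0.4638 0.0705 0.1155] yaw 78.24 F [-1.  -0.3 -0.5] open 0.133 rv [ 0.04  0.24 -0.88] d [-0.0303  0.1897 -0.0005]
0.112 -0.043 -0 0 0.001 -0.002 0.0; 0.112 -0.042 -0 0 0.001 -0.002 0.0; 0.112 -0.042 -0 0 0.001 -0.002 0.0; 0.112 -0.042 0 0 0.001 -0.002 0.0; 0.113 -0.042 0 0 0.001 -0.002 0.0; 0.113 -0.042 0 0 0.001 -0.002 0.0; 0.113 -0.041 0 0 0.001 -0.002 0.0; 0.113 -0.041 0 0 0.001 -0.002 0.0
```

arm_command:
  motion: "0.05 -0.02 0 0 0 -0.002 0; 0.08 -0.032 0 0 0 -0.002 0; 0.11 -0.042 0 0 0.001 -0.002 0; 0.115 -0.042 0 0 0.001 -0.002 0; 0.115 -0.042 0 0 0.001 -0.002 0; 0.11 -0.042 0 0 0.001 -0.002 0; 0.1 -0.038 0 0 0.001 -0.002 0; 0.07 -0.026 0 0 0 -0.001 0; 0.03 -0.01 0 0 0 0 0; 0 0 0 0 0 0 0"

```text
time_s: 17.62
eef_pos: [0.4408, 0.2453, 0.115]
eef_rot: [0.001, 0.772, 0.636, 0.003]
wrist_force: [0.5, -0.2, -0.6]
opening: 0.132
```

```bash
python3 plan.py 0.4335 0.2602 0.06 79.12 1 0
```

```text
t 17.6167 p [0.4408 0.2453 0.115 ] yaw 78.92 F [ 0.5 -0.2 -0.6] open 0.132 rv [ 0.28 -0.17 -0.21] d [-0.0073  0.0149 -0.055 ]
0.065 -0.051 0.275 0.005 -0.003 -0.003 0.0
```

arm_command:
  motion: "0.03 -0.02 0.05 0.003 0 0 0; 0.025 -0.02 0.05 0.002 0 -0.002 0; 0.01 -0.01 0.05 0 0 -0.001 0; 0 0 0.04 0 0 0 0; 0 0 0 0 0 0 0; 0 0 0 0 0 0 0"

```text
time_s: 18.12
eef_pos: [0.4327, 0.259, 0.071]
eef_rot: [-0.002, 0.772, 0.636, -0.001]
wrist_force: [-0.5, 0.6, -0.1]
opening: 0.135
```

```bash
python3 plan.py 0.4335 0.2602 0.055 79.12 1 0;  python3 - <<'E'
from h import *; from bench import *
for n,(a,b,c,d,k) in {"side":(245,160,305,240,8)}.items():
    im=camera(n)["img"][:,:,::-1]; z=crop(im,a,b,c,d,k);  cv2.imwrite(f"pics/f1{n}.png",z)
E
```

```text
t 18.1167 p [0.4327 0.259  0.071 ] yaw 78.98 F [-0.5  0.6 -0.1] open 0.135 rv [-0.2  -0.03 -0.14] d [ 0.0008  0.0012 -0.016 ]
0.006 0.003 0.08 -0.003 -0.001 -0.002 0.0
```

View pics/f1side.png

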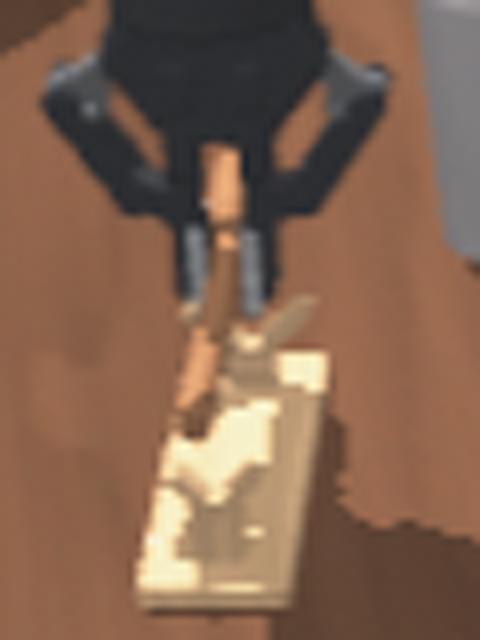

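Run:
```python
from h import *
for z in(.085,.0892,.093): print((proj("side",[[.4107,.1461,z]])[0]-[245,160]+.5)*8)
a=np.radians(79);print((proj("side",[[.4327+.075*np.cos(a),.259+.075*np.sin(a),.0892+.0]])[0]-[245,160]+.5)*8)
```

```text
[192.1673476  435.75605613]
[191.42338314 425.58913865]
[190.74881268 416.36474407]
[240.56111089 172.40615956]
```

arm_command:
  motion: "0.004 0.002 0.02 -0.003 0 -0.002 0; 0.003 0.002 0.03 0 0 0 0; 0 0 0.03 0 0 0 0; 0 0 0.03 0 0 0 0; 0 0 0.015 0 0 0 0; 0 0 0 0 0 0 0; 0 0 0 0 0 0 0"

```text
time_s: 18.75
eef_pos: [0.4352, 0.2595, 0.0442]
eef_rot: [0.0, 0.772, 0.636, 0.001]
wrist_force: [-0.5, 0.4, -0.3]
opening: 0.134
```

```bash
python3 plan.py 0.4335 0.2602 0.0268 79.12 1 0
```

```text
t 18.75 p [0.4352 0.2595 0.0442] yaw 79.01 F [-0.5  0.4 -0.3] open 0.134 rv [ 0.1  -0.07 -0.11] d [-0.0017  0.0007 -0.0174]
0.002 -0.009 0.087 0.002 -0.001 -0.002 0.0
```

arm_command:
  motion: "0.002 -0.006 0.012 0 0 -0.002 0; 0.001 -0.003 0.02 0 0 0 0; 0 0 0.02 0 0 0 0; 0 0 0.01 0 0 0 0; 0 0 0 0 0 0 0; 0 0 0 0 0 0 0"

```text
time_s: 19.25
eef_pos: [0.4336, 0.2608, 0.031]
eef_rot: [0.0, 0.771, 0.637, 0.001]
wrist_force: [0.1, -0.3, -0.2]
opening: 0.135
```

```bash
python3 plan.py 0.4335 0.2602 0.0268 79.12 1 0
```

```text
t 19.25 p [0.4336 0.2608 0.031 ] yaw 79.16 F [ 0.1 -0.3 -0.2] open 0.135 rv [ 0.14 -0.09  0.04] d [-0.0001 -0.0006 -0.0042]
-0.003 -0 0.021 0.002 -0.002 0.001 0.0
```

arm_command:
  motion: "-0.002 0 0.009 0.001 0 0 0; 0 0 0.006 0 0 0 0; 0 0 0 0 0 0 0; 0 0 0 0 0 0 0"

```text
time_s: 19.58
eef_pos: [0.4338, 0.2604, 0.0279]
eef_rot: [0.0, 0.771, 0.637, 0.001]
wrist_force: [-0.1, -0.1, -0.5]
opening: 0.137
```

```bash
python3 plan.py 0.4335 0.2602 0.0268 79.12 1 0
```

```text
t 19.5833 p [0.4338 0.2604 0.0279] yaw 79.15 F [-0.1 -0.1 -0.5] open 0.137 rv [ 0.09 -0.11  0.03] d [-0.0003 -0.0002 -0.0011]
-0.001 -0.001 0.005 0.002 -0.002 0.001 0.0
```

arm_command:
  motion: "0 -0.001 0.005 0 0 0 0; 0 0 0.002 0 0 0 0; 0 0 0 0 0 0 0"

```text
time_s: 19.83
eef_pos: [0.4338, 0.2605, 0.0271]
eef_rot: [0.0, 0.771, 0.637, 0.001]
wrist_force: [-0.2, -0.0, 0.2]
opening: 0.131
```

```bash
python3 plan.py 0.4335 0.2602 0.0268 79.12 1 0
```

```text
t 19.8333 p [0.4338 0.2605 0.0271] yaw 79.14 F [-0.2 -0.   0.2] open 0.131 rv [ 0.11 -0.12  0.02] d [-0.0003 -0.0003 -0.0003]
-0.002 -0.001 0.002 0.002 -0.002 0 0.0
```

arm_command:
  motion: "0 0 0.002 0 0 0 0; 0 0 0 0 0 0 0.16; 0 0 0 0 0 0 0.2; 0 0 0 0 0 0 0.25; 0 0 0 0 0 0 0.35; 0 0 0 0 0 0 0.5; 0 0 0 0 0 0 0.7; 0 0 0 0 0 0 0.9; 0 0 0 0 0 0 0.9; 0 0 0 0 0 0 0.9"

```text
time_s: 20.67
eef_pos: [0.4342, 0.2607, 0.0267]
eef_rot: [0.0, 0.771, 0.637, 0.002]
wrist_force: [-0.4, -0.5, -0.7]
opening: 0.9
```

arm_command:
  motion: "0 0 -0.02 0 0 0 0.9; 0 0 -0.04 0 0 0 0.9; 0 0 -0.07 0 0 0 0.9; 0 0 -0.1 0 0 0 0.9; 0 0 -0.12 0 0 0 0.9; 0 0 -0.12 0 0 0 0.9; 0 0 -0.12 0 0 0 0.9; 0 0 -0.08 0 0 0 0.9; 0 0 -0.03 0 0 0 0.9; 0 0 0 0 0 0 0.9"

```text
time_s: 21.5
eef_pos: [0.4328, 0.2601, 0.1775]
eef_rot: [0.0, 0.771, 0.637, 0.002]
wrist_force: [0.6, 1.3, 0.6]
opening: 0.901
```

```bash
python3 plan.py 0.35 0.15 0.25 79.12 5 0.9
python3 - <<'E'
from h import *; from bench import *
im=camera("side")["img"][:,:,::-1]; cv2.imwrite("pics/h1side.png",crop(im,240,160,310,240,7)); cv2.imwrite("pics/h1full.png",im)
im=camera("top")["img"][:,:,::-1]; cv2.imwrite("pics/h1top.png",crop(im,190,255,290,325,8))
E
```

```text
t 21.5 p [0.4328 0.2601 0.1775] yaw 79.16 F [0.6 1.3 0.6] open 0.901 rv [ 0.16 -0.14  0.04] d [-0.0828 -0.1101  0.0725]
-0.124 -0.06 -0.073 0.001 -0 0 0.9; -0.124 -0.06 -0.073 0.001 -0 0 0.9; -0.124 -0.06 -0.073 0.001 -0 0 0.9; -0.124 -0.06 -0.073 0.001 -0 0 0.9; -0.124 -0.06 -0.073 0.001 -0 0 0.9
```

View pics/h1side.png

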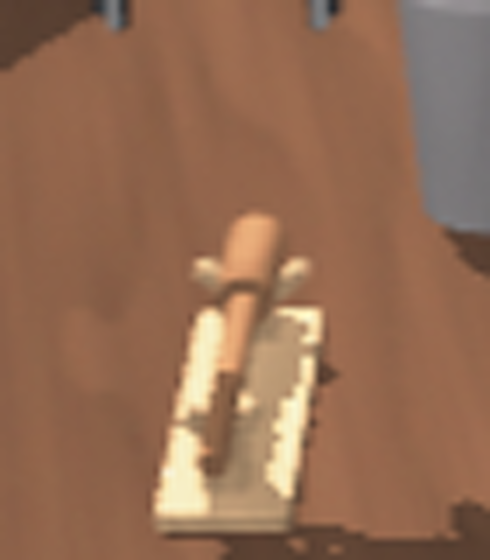

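View pics/h1full.png

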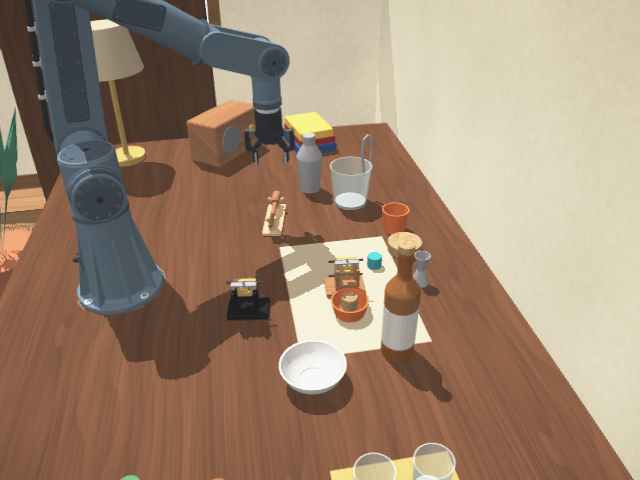

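Run:
```python
from h import *
a=cv2.imread("pics/side0.png");b=cv2.imread("pics/h1full.png")
z=np.hstack([crop(a,310,245,390,325,4),crop(b,310,245,390,325,4)]);z2=np.hstack([crop(a,240,180,320,240,4),crop(b,240,180,320,240,4)])
cv2.imwrite("pics/cmp.png",np.vstack([z,z2]))
for n,im in(("a",a),("b",b)):
    h=cv2.cvtColor(im,cv2.COLOR_BGR2HSV);m=cv2.inRange(h,(3,150,90),(14,255,255))[285:330,325:380]; ys,xs=np.nonzero(m); print(n,xs.min()+325,xs.max()+325,ys.max()+285)
```

```text
a 331 368 321
b 331 368 321
```

View pics/cmp.png

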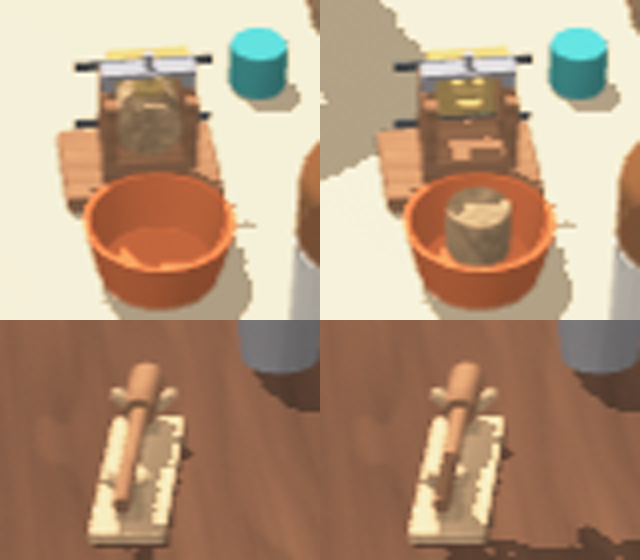

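Before/after match: the cup hasn't moved, the bung is in it, and the muddler lies as before.

```bash
python3 -c "
from bench import *
print(hand_in())"
```

```text
the job is handed in; nothing more can be done
None
```

The bung is out of the press and standing in the low orange cup. The muddler is back in its rest as it lay before. I handed the job in at about 21.6 s.

- **Finding the slot:** the images put it about 3 mm to the +y side of the press's middle. The slim end went in at y ≈ 3.5 mm on the first try, with no sign of touching the plate.
- **Pushing:** I pushed slowly. Wrist-force readings between moves showed about 6–7 N along the push, well under 25 N. The bung let go with the muddler tip at about 42 mm along the press.
- **Cup:** its outline in the side view is pixel-identical to the first picture, so it did not move.
- **Muddler:** the gripper released within about 1 mm of where it had picked it up. In the side view the muddler lies as before, to within about a pixel.
- **Robot:** the gripper is open and well above everything, with only sensor noise on the wrist force.

**Disagreements and checks not made:**
- The top and side cameras differed by 1–4 mm on the plate's side position; the clean insertion settled it.
- I saved a last top-camera picture of the rest but did not look at it, so the final check of the muddler rests on the side view alone.
- Force was read between moves, so a short peak during a move would not have shown.

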